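# Garden wall and gatepost for the clay model

### The arm

A 7-joint arm with a two-finger parallel gripper is mounted at the origin on the work surface. World frame = base frame: x ahead of the robot, y to its left, z up, the work surface at z = 0. Lengths are in m, angles in rad, forces in N, time in s.
With the tool pointing down it reaches from about 0.4 to 0.875 m from the base axis. Payload 19.3 kg.
Tool frame: the origin (TCP) lies between the finger pads; the fingertips stand 17 mm ahead of it and the grasp point (between the pads) lies 2 mm behind it; z points along the fingers, x is the direction in which the jaws open and shut, and the axes are right-handed (so a half turn about z gives the same grasp; the last joint's range is limited). The gripper opens to 85 mm and grips with 20 to 120 N. Pads are 22 mm wide; open, the fingers measure 114 mm over their backs; the gripper's body (76 mm by 85 mm) begins 54 mm behind the grasp point. The pads swing forward as they close: fully open they stand 13 mm farther back than shut.
Start: joints at [-1.244, 0.521, -0.036, 1.599, 0.021, 1.021, -0.113], TCP at [0.242, 0.576, 0.215] pointing down, gripper open.
Joint ranges: [-2.91, 2.91], [-0.3, 2.13], [-1.5, 1.42], [0.17, 2.43], [-1.26, 4.41], [0.16, 1.93], [-2.52, 2.52]. Speed limits (rad/s): [1.89, 1.89, 2.39, 2.39, 3.01, 3.01, 3.01].

### API

Orientations are given as [roll, pitch, yaw] about the fixed x, y, z axes, in that order (R = Rz(yaw) Ry(pitch) Rx(roll)).
In Python, from workcell import bot gives the robot as it stands. The module is installed in compiled form; this text tells all that it offers.
- The arm moves only by the tool arm_command, never from a script. Its argument "targets" is a list of rows, each a list of 6 numbers: the shift along the tool's x, y, z in mm, then the turn, a rotation vector about the tool's x, y, z in degrees. In form: [[x, y, z, wx, wy, wz], ...]. A call has 1 to 8 rows; each row shifts and turns the pose as measured when the row begins, along the tool's axes as they then stand; what a row does not reach is not made up. A row lasts 1/10 s, in which the tool goes at most 50 mm and 8.59 degrees, less where a joint would pass 70% of its speed; a pose out of reach is approached as far as the arm can. A call is refused whole if a number of a shift passes 50 or a number of a turn 8.59, either way. A call with a gripper value outside its range is refused whole. "grip" is the opening in per cent of the stroke, from 0 (shut) to 100 (fully open), set as the call begins (left out, the last holds). The fingers move at their own pace and stop on an object; "grip_force" is the grip in N (left out, the last holds). Time passes only in rows, so rows that do not move let the fingers close. It gives the time, the measured TCP pose, the force and the opening at its end, in the units of the state.
- bot.observe(): the state, without advancing time (a new reading comes with each control period).
- bot.grab_frame(name): name is "scene" or "top" or "wrist"; returns a dict with "color" (384x512x3 uint8, red, green, blue), "depth" (384x512 float32, m along the optical axis (not along the pixel's ray), 0 where there is no reading), "fov_y" (degrees; the focal length in pixels is half the picture's height over the tangent of half this angle, whatever the lens; pixels are square), "cx", "cy" (the principal point, pixels), "R" (3x3) and "t" (3): a world point X has camera coordinates R X + t; the wrist camera has in their place "hand_eye" (4x4, takes a point from camera to tool coordinates, whose origin is the TCP and whose axes are the tool frame's). Camera axes: x right, y down, z forward; pixel columns grow to the right and rows downward; lengths in m; the calibration is good to about 2 mm. A picture is of the moment at which its call begins: read the wrist's pose just before it.
- bot.job_done(): hands the job in, once; it reports no verdict.
The state is a dict: "clock": time; "qpos": joint angles; "qd": joint speeds; "joint_efforts": joint torques, N m; "position": TCP position; "tool_rot": TCP orientation; "force": force on the tool from outside, world axes, zero at the start; "moment": the same for the moment, N m; "grip_width": finger opening in m.
Only numpy, scipy, OpenCV 4.12 (cv2) and the standard library are available. Lean on these libraries where they do the work, as an engineer would, in place of code of your own. Each camera call takes 0.05 s, during which the arm holds its last target. There are 200 camera calls.

### The job

Finish the clay model's garden wall: lay all the loose blocks dry on the fixed bed course in running bond, every block flat, in line with the wall, flush with its face and centred over the joint between two blocks below, so each course is one block shorter (three, then two, then one, as far as the blocks go). Build the gatepost as well: the thick collar goes over the steel rod right down to the baseboard and the slim sleeve over the rod on top of it. Leave the water cup, paint pot and clay bird where they are.

Things in the scene. Friction and masses are not known exactly. Their poses are not given: they have to be found in the camera images.
- model: Fixed model on the table: plywood baseboard 90 x 360 mm, 12 mm thick, carrying a glued-down bed course of four terracotta blocks in one straight line along the model's y (centres at y = -96, -32, 32, 96 mm: 60 mm blocks with 4 mm open joints), their tops 42 mm above the table. Origin on the table under the middle of the bed course (under its middle joint); y along the course towards the steel rod at y = +165 mm, x across the course, z up. It does not move.
- rod_top (a point): Top end of the upright steel rod on the model, 10 mm in diameter; it rises 64 mm from the baseboard's top, so its end is 76 mm above the table. It stands in line with the bed course, 165 mm along y from the model's origin. The gatepost's rings go over it.
- collar: Thick terracotta ring: outside diameter 50 mm, through hole 14 mm, 30 mm tall. Origin at its centre, z along the hole. Starts flat on the table. 80 to 130 g. Lower part of the gatepost.
- sleeve: Slim terracotta ring: outside diameter 34 mm, through hole 14 mm, 30 mm tall. Origin at its centre, z along the hole. Starts flat on the table. 36 to 60 g. Upper part of the gatepost.
- block1: Loose terracotta block like those of the bed course: 60 mm long, 30 x 30 mm in section. Origin at its centre, y along its length. Starts lying on the table. 80 to 130 g. Four to six of block1..block6 are there (the rest absent); they are all alike and any may go anywhere in the wall.
- block2: Loose terracotta block like those of the bed course: 60 mm long, 30 x 30 mm in section. Origin at its centre, y along its length. Starts lying on the table. 80 to 130 g. Four to six of block1..block6 are there (the rest absent); they are all alike and any may go anywhere in the wall.
- block3: Loose terracotta block like those of the bed course: 60 mm long, 30 x 30 mm in section. Origin at its centre, y along its length. Starts lying on the table. 80 to 130 g. Four to six of block1..block6 are there (the rest absent); they are all alike and any may go anywhere in the wall.
- block4: Loose terracotta block like those of the bed course: 60 mm long, 30 x 30 mm in section. Origin at its centre, y along its length. Starts lying on the table. 80 to 130 g. Four to six of block1..block6 are there (the rest absent); they are all alike and any may go anywhere in the wall.
- block5: Loose terracotta block like those of the bed course: 60 mm long, 30 x 30 mm in section. Origin at its centre, y along its length. Starts lying on the table. 80 to 130 g. Four to six of block1..block6 are there (the rest absent); they are all alike and any may go anywhere in the wall.
- block6: Loose terracotta block like those of the bed course: 60 mm long, 30 x 30 mm in section. Origin at its centre, y along its length. Starts lying on the table. 80 to 130 g. Four to six of block1..block6 are there (the rest absent); they are all alike and any may go anywhere in the wall.
- water_cup: Bystander: clear plastic water cup, 76 mm across, 85 mm tall, standing on the table. Origin under its centre.
- paint_pot: Bystander: white paint pot, 48 mm across, 36 mm tall. Origin under its centre.
- clay_bird: Bystander: small white clay bird, about 70 mm long and 47 mm tall. Origin under its centre.
Mind the look-alikes: they are no part of the job. What is shaped like the block2 but blue is not meant. What is shaped like the collar but purple is not meant.

How it is judged:
By the outcome, as a careful person would: the job done as asked, in the order asked, and still so for the second after the job is handed in, with the robot touching nothing.
Of block1, block2, block3, block4, block5, block6 only 4 to 6 are there at a start; the rules pass over those that are not, and their reading is None.
At some moment in a run one of block1, block2, block3, block4, block5, block6, collar, sleeve may be knocked a few centimetres aside while the robot is not near it.
Once in a run the grip may slacken for a moment while it holds something.
It also fails if it takes over 210 s, if anything falls off the work surface, if the arm or the gripper's body presses on something with over 40 N, if the wrist force passes 120 N, or if a joint passes its speed limit or range.

## Working session

There is one attempt and no reset: what is moved stays moved. The work goes in short steps, Python scripts to look and compute and a tool call to move; the robot and the scene stay as the last step left them, time stands still between calls to the robot, and variables do not carry over. Pictures are saved under pics/ and viewed, about 12 in all and at most 16, crops included, and the job is handed in when it is done.

Besides the shell and the picture viewer there is one more tool, called as name(argument=value, ...), one argument or row to a line, values as JSON. arm_command: Moves the arm, as the interface text tells. Its arguments: {"type":"object","properties":{"targets":{"type":"array"},"grip":{"type":"number"},"grip_force":{"type":"number"}},"required":["targets"]}

```bash
mkdir -p pics; cat > h.py <<'E'
import numpy as np, cv2
from scipy.spatial.transform import Rotation as Ro
from workcell import bot
def grab(name,save=None):
    s=bot.observe(); f=bot.grab_frame(name)
    f['f']=f['color'].shape[0]/2/np.tan(np.radians(f['fov_y'])/2)
    if name=='wrist':
        T=np.eye(4);T[:3,:3]=Ro.from_euler('xyz',s['tool_rot']).as_matrix();T[:3,3]=s['position']
        M=T@f['hand_eye']; f['R']=M[:3,:3].T; f['t']=-f['R']@M[:3,3]
    if save: cv2.imwrite('pics/'+save,f['color'][:,:,::-1])
    return f
def cloud(f):
    h,w=f['depth'].shape; u,v=np.meshgrid(np.arange(w),np.arange(h)); d=f['depth']
    P=np.stack([(u-f['cx'])/f['f']*d,(v-f['cy'])/f['f']*d,d],-1)
    return (P-f['t'])@f['R']
def ray(f,uv,z):
    uv=np.atleast_2d(np.asarray(uv,float)); d=np.c_[(uv[:,0]-f['cx'])/f['f'],(uv[:,1]-f['cy'])/f['f'],np.ones(len(uv))]@f['R']
    c=-f['R'].T@f['t']; return c+d*((z-c[2])/d[:,2])[:,None]
def proj(f,X):
    c=np.atleast_2d(X)@f['R'].T+f['t']; return c[:,:2]/c[:,2:]*f['f']+[f['cx'],f['cy']]
E
python3 - <<'E'
from h import *
s=bot.observe(); print({k:np.round(v,3) for k,v in s.items()})
fs={n:grab(n,n+'0.png') for n in('scene','top','wrist')}
for n,f in fs.items(): print(n,f['f'],f['cx'],f['cy'],-f['R'].T@f['t'],f['R'].round(2).tolist(),(f['depth']>0).mean())
np.save('top0.npy',fs['top'],allow_pickle=True)
im=np.vstack([cv2.imread('pics/top0.png'),]); cv2.imwrite('pics/topbig.png',cv2.resize(im,(800,600)))
E
```

```text
{'clock': np.float64(0.0), 'qpos': array([-1.244,  0.522, -0.036,  1.6  ,  0.021,  1.021, -0.113]), 'qd': array([-0.002,  0.   , -0.002,  0.   , -0.002,  0.001,  0.   ]), 'joint_efforts': array([-1.0000e-03, -9.2708e+01,  1.9790e+00, -3.6995e+01,  1.8000e-02,
        8.0000e-03,  0.0000e+00]), 'position': array([0.241, 0.576, 0.215]), 'tool_rot': array([3.142e+00, 1.000e-03, 1.174e+00]), 'force': array([ 1.052, -0.432,  0.063]), 'moment': array([ 0.015, -0.025, -0.01 ]), 'grip_width': np.float64(0.085)}
scene 464.72644513449904 257.8407715890883 193.59652068626818 [1.08057737 0.5124353  0.89920497] [[-0.72, 0.7, -0.01], [0.53, 0.54, -0.65], [-0.45, -0.47, -0.76]] 0.9958038330078125
top 478.9615961190036 260.62805129668834 190.7006304429885 [ 0.39095624 -0.00168693  1.48555925] [[-0.0, -1.0, -0.0], [-0.99, 0.0, -0.13], [0.13, 0.0, -0.99]] 0.9961140950520834
wrist 279.9599520043601 261.9750432307905 190.34610325055917 [0.17283324 0.60439523 0.37393106] [[0.39, 0.92, -0.0], [0.88, -0.37, 0.29], [0.27, -0.12, -0.96]] 0.9958343505859375
```

View pics/topbig.png

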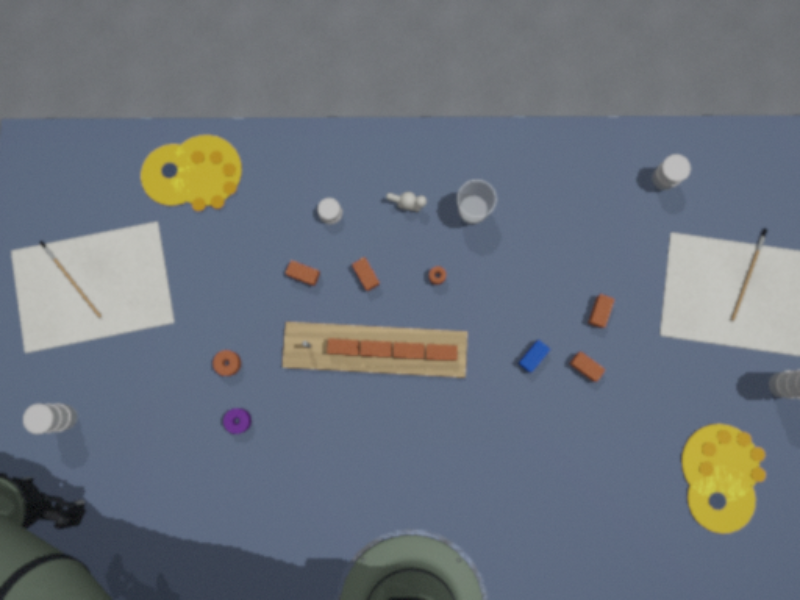

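View pics/scene0.png

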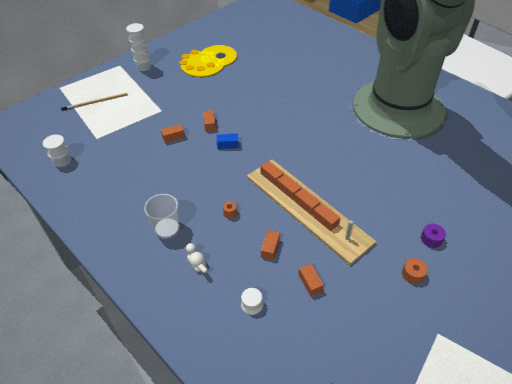

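The top view shows four loose blocks at (302,273), (365,273), (601,311) and (588,367). The collar is at (226,362), the sleeve at (437,275) and the model around (375,350). The blue block and purple ring are the look-alikes.

```bash
cat >> h.py <<'E'
def redmask(f):
    hsv=cv2.cvtColor(f['color'],cv2.COLOR_RGB2HSV); h,s,v=cv2.split(hsv)
    return (((h<14)|(h>172))&(s>130)&(v>50)).astype(np.uint8)*255
def find(f,ztop=0.03,tol=.008,amin=30):
    "red things whose depth is near ztop: centre xy, rect dims, angle of long side (deg), pixel"
    P=cloud(f); m=redmask(f)&((abs(P[...,2]-ztop)<tol)*255).astype(np.uint8)
    out=[]
    for c in cv2.findContours(m,cv2.RETR_EXTERNAL,cv2.CHAIN_APPROX_NONE)[0]:
        if cv2.contourArea(c)<amin: continue
        q=ray(f,c[:,0],ztop)[:,:2]
        (x,y),(w,h),a=cv2.minAreaRect((q*1000).astype(np.float32))
        if w<h: w,h,a=h,w,a+90
        out.append((round(x,1),round(y,1),round(w,1),round(h,1),round((a+90)%180-90,1),c[:,0].mean(0).round()))
    return out
E
python3 - <<'E'
from h import *
f=np.load('top0.npy',allow_pickle=True).item()
print('table');[print(o) for o in find(f)]
print('bed');[print(o) for o in find(f,.042,.006)]
P=cloud(f); print(np.median(P[200:300,300:350,2]))
print(bot.observe()['clock'])
E
```

```text
table
(453.5, -343.1, 57.1, 27.6, 52.4, array([376., 234.]))
(462.0, 356.2, 45.9, 42.4, 89.9, array([144., 232.]))
(562.3, -374.4, 56.0, 27.8, -20.3, array([384., 199.]))
(633.1, -53.1, 25.0, 24.6, -0.3, array([279., 176.]))
(638.3, 211.5, 57.7, 25.9, 68.0, array([193., 175.]))
(635.8, 87.2, 56.1, 25.9, 29.6, array([234., 175.]))
bed
(481.5, -60.7, 54.3, 24.1, 89.9, array([282., 225.]))
(484.7, 2.6, 60.2, 24.1, 89.9, array([261., 224.]))
(488.2, 65.9, 59.6, 26.7, 86.3, array([240., 223.]))
(492.4, 129.1, 56.4, 25.8, 85.1, array([219., 222.]))
0.00046542337950124815
0.15
```

```bash
cat >> h.py <<'E'
def plan(x,y,z,yaw,start=None,half=True):
    "rows (tool axes, mm/deg) to pose; x,y,z mm, yaw deg; yaw may be taken modulo a half turn"
    s=bot.observe()
    p,R=(s['position']*1000,Ro.from_euler('xyz',s['tool_rot'])) if start is None else (np.array(start[:3],float),Ro.from_euler('xyz',[180,0,start[3]],degrees=True))
    def dl(yw): return (R.inv()*Ro.from_euler('xyz',[180,0,yw],degrees=True)).as_rotvec(degrees=True)
    d=dl(yaw); g=np.array([x,y,z],float)
    n=max(1,int(np.ceil(max(np.abs(d).max()/8.5,np.linalg.norm(g-p)/48))))
    rows=[]
    for i in range(n):
        t=R.inv().apply((g-p)/n); rows.append([round(v,1) for v in (*t,*(d/n))]); R=R*Ro.from_rotvec(d/n,degrees=True)
    for i in range(0,n,8): print(str(rows[i:i+8]).replace(' ',''))
    return [x,y,z,yaw]
E
python3 - <<'E'
from h import *
plan(480,120,280,-3.3)
E
```

```text
[[np.float64(-29.9),np.float64(36.0),np.float64(-5.9),np.float64(0.0),np.float64(0.0),np.float64(6.4)],[np.float64(-25.7),np.float64(39.1),np.float64(-5.9),np.float64(0.0),np.float64(0.0),np.float64(6.4)],[np.float64(-21.1),np.float64(41.8),np.float64(-5.9),np.float64(0.0),np.float64(0.0),np.float64(6.4)],[np.float64(-16.3),np.float64(43.9),np.float64(-5.9),np.float64(0.0),np.float64(0.0),np.float64(6.4)],[np.float64(-11.3),np.float64(45.4),np.float64(-5.9),np.float64(0.0),np.float64(0.0),np.float64(6.4)],[np.float64(-6.2),np.float64(46.4),np.float64(-5.9),np.float64(0.0),np.float64(0.0),np.float64(6.4)],[np.float64(-1.0),np.float64(46.8),np.float64(-5.9),np.float64(0.0),np.float64(0.0),np.float64(6.4)],[np.float64(4.3),np.float64(46.6),np.float64(-5.9),np.float64(0.0),np.float64(0.0),np.float64(6.4)]]
[[np.float64(9.5),np.float64(45.8),np.float64(-5.9),np.float64(0.0),np.float64(0.0),np.float64(6.4)],[np.float64(14.5),np.float64(44.5),np.float64(-5.9),np.float64(0.0),np.float64(0.0),np.float64(6.4)],[np.float64(19.4),np.float64(42.6),np.float64(-5.9),np.float64(0.0),np.float64(0.0),np.float64(6.4)]]
```

arm_command(
  targets=[
    [-30,36,-6,0,0,6.4],
    [-26,39,-6,0,0,6.4],
    [-21,42,-6,0,0,6.4],
    [-16,44,-6,0,0,6.4],
    [-11,45,-6,0,0,6.4],
    [-6,46,-6,0,0,6.4],
    [-1,47,-6,0,0,6.4],
    [4,47,-6,0,0,6.4],
  ],
  grip=85,
)

```text
clock: 0.95
position: [0.4128, 0.2349, 0.2616]
tool_rot: [-3.142, 0.004, 0.257]
force: [1.5, 0.7, 1.0]
grip_width: 0.0724
```

arm_command(
  targets=[
    [9,46,-6,0,0,6.4],
    [14,44,-6,0,0,6.4],
    [19,43,-6,0,0,6.4],
    [0,0,0,0,0,0],
    [0,0,0,0,0,0],
  ],
)

```text
clock: 1.45
position: [0.4765, 0.0967, 0.2814]
tool_rot: [3.14, 0.002, -0.105]
force: [-0.3, -0.2, 0.3]
grip_width: 0.0728
```

```bash
sed -i 's/rows.append(\[round(v,1) for/rows.append([round(float(v),1) for/' h.py
python3 - <<'E'
from h import *
s=bot.observe(); print(s['clock'],s['position'],np.degrees(s['tool_rot']),s['qpos'].round(2),s['grip_width'],s['force'])
f=grab('wrist','w1.png'); np.save('w1.npy',f,allow_pickle=True)
for z in(.03,.042): print(z);[print(o) for o in find(f,z,.005)]
E
```

```text
1.45 [0.47646138 0.09671305 0.28140722] [ 1.79925457e+02  1.10002376e-01 -6.02906652e+00] [-0.67  0.24  0.43  1.89 -0.11  1.04 -0.3 ] 0.07280936924458635 [-0.25125079 -0.15585543  0.32456971]
0.03
(640.1, 87.1, 55.1, 25.7, 30.4, array([374., 150.]))
(641.0, 211.7, 59.1, 30.1, 68.2, array([376.,  58.]))
0.042
(484.7, -55.5, 41.5, 22.5, 85.4, array([277., 251.]))
(488.1, 1.0, 58.1, 24.8, 85.4, array([276., 218.]))
(491.2, 65.3, 57.9, 26.0, 85.3, array([274., 177.]))
(494.9, 128.8, 58.3, 26.4, 85.2, array([273., 133.]))
```

View pics/w1.png

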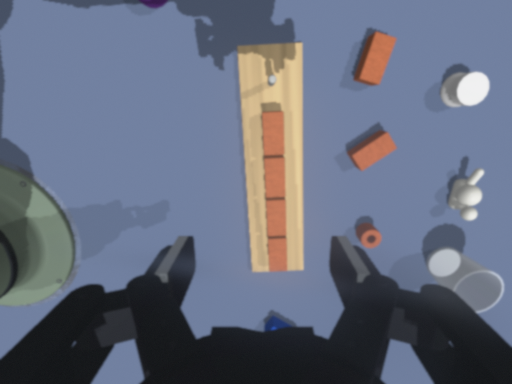

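The wrist view shows the bed course at column 274, rows 110–270, and the rod at (271,79). Two blocks are at (375,58) and (372,150), and the sleeve is at (370,237). I'll start with the block at (640,87).

```bash
python3 - <<'E'
from h import *
plan(640,87,120,-59.6)
E
```

```text
[[23.4,-1.1,23.0,0.0,0.0,7.7],[23.0,-4.2,23.0,0.0,0.0,7.7],[22.3,-7.2,23.0,0.0,0.0,7.7],[21.1,-10.1,23.0,0.0,0.0,7.7],[19.6,-12.9,23.0,0.0,0.0,7.7],[17.7,-15.3,23.1,0.0,0.0,7.7],[15.5,-17.6,23.1,0.0,0.0,7.7]]
```

arm_command(
  targets=[
    [23,-1,23,0,0,7.7],
    [23,-4,23,0,0,7.7],
    [22,-7,23,0,0,7.7],
    [21,-10,23,0,0,7.7],
    [20,-13,23,0,0,7.7],
    [18,-15,23,0,0,7.7],
    [15,-18,23,0,0,7.0],
    [0,0,0,0,0,0],
  ],
)

```text
clock: 2.3
position: [0.642, 0.0977, 0.1113]
tool_rot: [3.14, 0.005, -1.05]
force: [-1.1, 0.7, -0.3]
grip_width: 0.0725
```

```bash
cat > look.py <<'E'
import sys; from h import *
# usage: look.py name ztop [tol]
s=bot.observe(); print('clk %.2f'%s['clock'],(s['position']*1000).round(1),np.degrees(s['tool_rot']).round(2),'q',s['qpos'].round(2),'w',round(s['grip_width']*1000,1),'F',s['force'].round(1))
if len(sys.argv)>1:
    f=grab('wrist',sys.argv[1]+'.png'); np.save('last.npy',f,allow_pickle=True)
    for z in sys.argv[2:]: print(z);[print(o) for o in find(f,float(z),.005,100)]
E
python3 look.py w2 .03
```

```text
clk 2.30 [642.   97.7 111.3] [179.88   0.31 -60.17] q [-0.58  0.75  0.54  1.63 -0.47  0.89 -0.9 ] w 72.5 F [-1.1  0.7 -0.3]
.03
(506.4, 69.3, 63.3, 24.2, -74.1, array([217., 312.]))
(642.9, 88.0, 52.2, 25.9, 31.1, array([271., 197.]))
(645.9, 214.9, 50.6, 29.6, 68.0, array([143., 123.]))
```

View pics/w2.png

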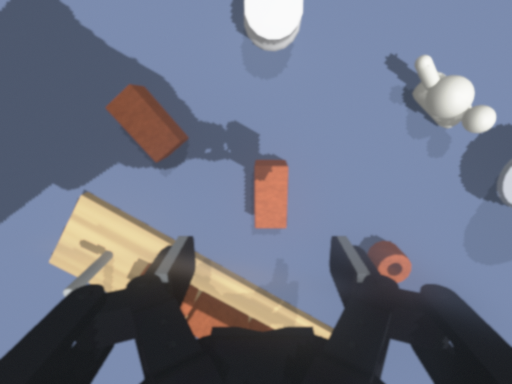

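```bash
python3 - <<'E'
from h import *
f=np.load('last.npy',allow_pickle=True).item(); P=cloud(f); m=redmask(f)
for v in range(154,236,4): print(v,(P[v,258:286:9,2]*1000).round(1),m[v,270],f['color'][v,270],m[v,250:292].nonzero()[0][[0,-1]]+250 if m[v,250:292].any() else '')
E
```

```text
154 [ 2.2  0.4 -0.4  0.1] 0 [106 117 145] 
158 [ 0.9  0.  -0.6  1.6] 0 [ 91  92 111] 
162 [14.9 16.  15.2 15.1] 0 [117  79  70] 
166 [31.2 29.7 31.3 29.8] 0 [135  88  76] 
170 [31.6 29.1 30.6 30.5] 0 [147  94  78] [273 284]
174 [31.8 30.9 33.  32.2] 255 [208 129 100] [268 285]
178 [30.1 30.7 32.3 31.5] 255 [208 128  99] [266 285]
182 [30.8 30.3 30.9 30.9] 255 [211 130 100] [256 285]
186 [31.2 30.6 30.9 31.4] 255 [201 124  96] [257 285]
190 [30.8 31.3 30.6 28.8] 255 [209 129 100] [257 284]
194 [31.2 31.7 31.1 32. ] 255 [213 132 102] [257 284]
198 [30.6 29.9 30.  31.1] 255 [209 129 100] [257 284]
202 [31.3 30.3 30.3 31. ] 255 [208 128 100] [258 283]
206 [29.8 31.2 31.4 30.8] 255 [214 132 103] [257 282]
210 [31.2 31.1 30.9 31. ] 255 [204 126  99] [257 279]
214 [32.6 31.  30.6 32. ] 255 [207 128 100] [259 277]
218 [30.9 31.6 30.3 31. ] 0 [206 128 101] [257 279]
222 [32.5 31.7 31.8 32.6] 0 [208 129 102] [262 269]
226 [30.9 30.8 30.5 29.7] 0 [204 128 103] 
230 [0.4 1.6 0.5 1.3] 0 [117 127 155] 
234 [ 0.8  0.4  0.9 -0.3] 0 [121 134 165]
```

```bash
sed -i 's/(s>130)/(s>85)/' h.py
python3 - <<'E'
from h import *
f=np.load('last.npy',allow_pickle=True).item()
for o in find(f,.03,.008,100): print(o)
f=np.load('w1.npy',allow_pickle=True).item()
for z in (.03,.042):[print(z,o) for o in find(f,z,.006,100)]
plan(643,89,20,-59)
E
```

```text
(508.8, 60.8, 85.6, 33.0, -70.3, array([224., 316.]))
(640.2, -55.3, 31.7, 28.3, 84.7, array([394., 267.]))
(641.8, 87.3, 60.4, 28.5, 29.5, array([270., 195.]))
(644.5, 211.4, 59.9, 31.9, 68.5, array([145., 123.]))
0.03 (637.2, -54.4, 30.5, 30.2, -44.6, array([370., 238.]))
0.03 (638.9, 87.3, 60.2, 31.4, 29.7, array([373., 151.]))
0.03 (641.5, 212.0, 60.5, 31.4, 68.6, array([376.,  58.]))
0.042 (485.9, -28.7, 125.2, 29.4, 86.8, array([276., 234.]))
0.042 (491.1, 66.0, 59.7, 29.4, 85.4, array([274., 177.]))
0.042 (494.9, 129.4, 59.6, 29.3, 85.3, array([273., 132.]))
[[4.5,1.5,46.4,0.0,0.2,-0.5],[4.4,1.5,46.4,0.0,0.2,-0.5]]
```

arm_command(
  targets=[
    [9,5,35,0,0,0],
    [0,0,35,0,0,0],
    [0,0,0,0,0,0],
    [0,0,0,0,0,0],
  ],
)

```text
clock: 2.75
position: [0.6406, 0.092, 0.045]
tool_rot: [-3.139, 0.007, -1.033]
force: [-0.5, -0.5, 0.4]
grip_width: 0.0726
```

```bash
python3 look.py; python3 -c "
from h import *
plan(642,87.5,20,-60.3)"
```

```text
clk 2.75 [640.6  92.   45. ] [-179.86    0.38  -59.21] q [-0.53  0.83  0.48  1.67 -0.52  0.77 -0.84] w 72.6 F [-0.5 -0.5  0.4]
[[4.7,1.1,25.0,-0.1,0.4,1.1]]
```

arm_command(
  targets=[
    [5,1,22,0,0.4,1.1],
    [0,0,0,0,0,0],
    [0,0,2,0,0,0],
  ],
)

```text
clock: 3.05
position: [0.6444, 0.0894, 0.0275]
tool_rot: [-3.133, -0.001, -1.048]
force: [0.8, 0.2, 0.5]
grip_width: 0.0731
```

arm_command(
  targets=[
    [0,0,0,0,0,0],
    [0,0,0,0,0,0],
    [0,0,0,0,0,0],
    [0,0,0,0,0,0],
    [0,0,0,0,0,0],
  ],
  grip=0,
  grip_force=60,
)

```text
clock: 3.55
position: [0.646, 0.0907, 0.0319]
tool_rot: [-3.128, -0.002, -1.046]
force: [0.4, -0.2, 0.4]
grip_width: 0.0005
```

arm_command(
  targets=[
    [0,0,0,0,0,0],
    [0,0,-20,0,0,0],
    [0,0,-40,0,0,0],
    [0,0,-40,0,0,0],
    [0,0,-10,0,0,0],
    [0,0,0,0,0,0],
  ],
)

```text
clock: 4.15
position: [0.6435, 0.0895, 0.1442]
tool_rot: [-3.131, -0.001, -1.046]
force: [-0.3, -0.5, -0.1]
grip_width: 0.0001
```

```bash
python3 look.py w3; python3 -c "
from h import *
f=np.load('last.npy',allow_pickle=True).item(); P=cloud(f); s=bot.observe()
T=Ro.from_euler('xyz',s['tool_rot']).inv()
Q=T.apply((P.reshape(-1,3)-s['position'])).reshape(P.shape)*1000  # tool frame
m=redmask(f)>0; m&=(abs(Q[...,0])<40)&(abs(Q[...,2])<40)&(abs(Q[...,1])<50)
q=Q[m]; print(m.sum(),q.min(0),q.max(0),np.median(q,0)); v,u=np.nonzero(m); print(u.min(),u.max(),v.min(),v.max())
plan(492,64,160,-3.4)"
```

```text
clk 4.15 [643.5  89.5 144.2] [-1.7941e+02 -5.0000e-02 -5.9960e+01] q [-0.58  0.71  0.56  1.63 -0.45  0.93 -0.9 ] w 0.1 F [-0.3 -0.5 -0.1]Traceback (most recent call last):
  File "<string>", line 7, in <module>
    q=Q[m]; print(m.sum(),q.min(0),q.max(0),np.median(q,0)); v,u=np.nonzero(m); print(u.min(),u.max(),v.min(),v.max())
                          ~~~~~^^^
    return umr_minimum(a, axis, None, out, keepdims, initial, where)
ValueError: zero-size array to reduction operation minimum which has no identity
```

View pics/w3.png

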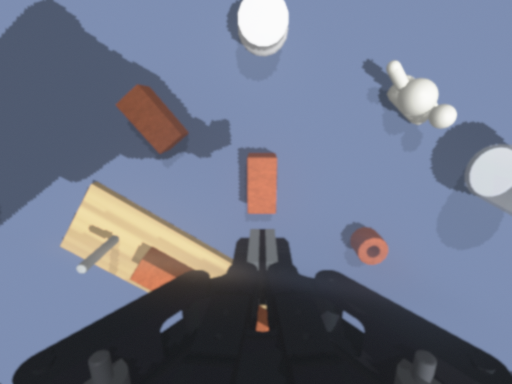

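Missed grasp: the fingers are shut with the block still on the table at (262,185). I'll check the geometry.

```bash
python3 - <<'E'
from h import *
f=np.load('last.npy',allow_pickle=True).item(); s=bot.observe()
print(f['hand_eye'].round(4).tolist())
R=Ro.from_euler('xyz',s['tool_rot'])
for z in(-2,0,17,114,130): print(z,proj(f,s['position']+R.apply([0,0,z/1000])))
print(find(f,.03,.008,100))
P=cloud(f); c=P[228:250:3,262]; print(R.inv().apply(c-s['position'])*1000)
E
```

```text
[[1.0, 0.0008, 0.0009, 0.0012], [-0.001, 0.955, 0.2966, -0.0755], [-0.0007, -0.2966, 0.955, -0.1591], [0.0, 0.0, 0.0, 1.0]]
-2 [[259.76466909 231.4166143 ]]
0 [[259.78661613 230.02062639]]
17 [[259.95546362 219.28072486]]
114 [[260.54936791 181.50418802]]
130 [[260.61198981 177.52098943]]
[(510.3, 133.9, 48.6, 12.9, 86.5, array([165., 263.])), (638.2, -54.7, 31.3, 30.8, 75.9, array([372., 250.])), (641.9, 87.6, 59.2, 29.1, 29.6, array([261., 184.])), (644.6, 211.3, 59.7, 31.0, 68.4, array([150., 118.]))]
[[  1.57007912  64.94338557 142.95293752]
 [  1.35105765 -11.26445883 -25.03060393]
 [  1.34852099 -11.19522468 -28.44634008]
 [  1.34628829 -11.05697009 -31.57220464]
 [  1.34371138 -11.08653044 -34.88784668]
 [  1.34079881 -11.28520466 -38.38011718]
 [  1.33769049 -11.60340391 -41.94311033]
 [  1.33788138 -10.67984406 -43.12059786]]
```

arm_command(
  targets=[
    [0,1,40,0,0,0],
    [0,1,40,0,0,0],
    [0,0,10,0,0,0],
    [0,0,0,0,0,0],
    [0,0,0,0,0,0],
  ],
  grip=70,
)

```text
clock: 4.7
position: [0.6412, 0.0885, 0.0477]
tool_rot: [-3.135, 0.0, -1.047]
force: [0.6, 0.9, 0.8]
grip_width: 0.0601
```

```bash
python3 look.py; python3 - <<'E'
from h import *
s=bot.observe();f=grab('scene'); P=cloud(f); R=Ro.from_euler('xyz',s['tool_rot'])
u,v=proj(f,s['position'])[0].astype(int); print(u,v)
c=f['color'][v-80:v+40,u-60:u+60,::-1]; cv2.imwrite('pics/s2.png',cv2.resize(c,(600,600),interpolation=cv2.INTER_NEAREST))
Q=R.inv().apply((P.reshape(-1,3)-s['position']))*1000; Pw=P.reshape(-1,3)*1000
m=(abs(Q[:,0])<60)&(abs(Q[:,1])<16)&(f['color'].reshape(-1,3).max(1)<90)&(Pw[:,2]>8)
z=np.sort(Pw[m,2]); print(m.sum(),z[:20].round(0))
for q in Q[m][np.argsort(Pw[m,2])[:10]]: print(q.round(0))
E
```

```text
clk 4.70 [641.2  88.5  47.7] [-1.7964e+02  1.0000e-02 -5.9980e+01] q [-0.54  0.82  0.49  1.68 -0.52  0.77 -0.84] w 60.1 F [0.6 0.9 0.8]
269 236
1192 [ 9. 14. 68. 70. 70. 72. 73. 73. 74. 75. 75. 75. 76. 77. 78. 79. 80. 80.
 80. 81.]
[-15.  -7.  39.]
[-15.   1.  34.]
[ 30.   3. -20.]
[ 30.  -8. -22.]
[ 31.   3. -23.]
[ 30.  10. -25.]
[-40.  -5. -25.]
[ 31. -11. -26.]
[ 30.  -8. -26.]
[ 30.  11. -27.]
```

View pics/s2.png

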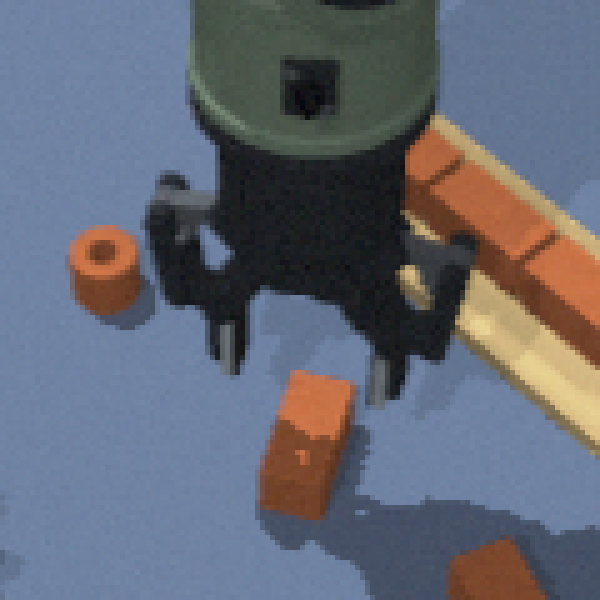

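Both cameras put the fingertips about 21 mm behind the reported TCP, not 17 mm ahead of it. That explains the miss. I'll use the measured tip position and go down in watched steps.

arm_command(
  targets=[
    [1,0,22,0,0,0],
    [0,0,22,0,0,0],
    [0,0,0,0,0,0],
    [0,0,0,0,0,0],
  ],
)

```text
clock: 5.15
position: [0.646, 0.0885, 0.0093]
tool_rot: [-3.127, -0.002, -1.046]
force: [-0.1, 0.3, 0.5]
grip_width: 0.06
```

```bash
cat > tips.py <<'E'
from h import *
s=bot.observe();f=grab('scene'); P=cloud(f).reshape(-1,3); R=Ro.from_euler('xyz',s['tool_rot'])
Q=R.inv().apply(P-s['position'])*1000
c=f['color'].reshape(-1,3).astype(int)
m=(abs(Q[:,0])<55)&(abs(Q[:,1])<14)&(c.max(1)-c.min(1)<22)&(Q[:,2]<10)&(Q[:,2]>-60)&(P[:,2]>.004)
print('tip tool z (largest):',np.sort(Q[m,2])[::-1][:12].round(0), 'world z',(np.sort(P[m,2])[:6]*1000).round(0))
E
python3 look.py;python3 tips.py
```

```text
clk 5.15 [646.   88.5   9.3] [-1.7916e+02 -1.4000e-01 -5.9950e+01] q [-0.51  0.88  0.45  1.68 -0.55  0.7  -0.82] w 60.0 F [-0.1  0.3  0.5]
tip tool z (largest): [-19. -20. -24. -24. -25. -25. -26. -26. -27. -27. -27. -27.] world z [28. 29. 33. 33. 34. 35.]
```

```bash
python3 -c "
from h import *
plan(642,87.6,-13,-60.3)"
```

```text
[[-1.2,4.2,22.3,-0.8,-0.1,0.4]]
```

arm_command(
  targets=[
    [-1,4,14,-0.8,0,0.4],
    [0,0,4,0,0,0],
    [0,0,3,0,0,0],
    [0,0,0,0,0,0],
  ],
)

```text
clock: 5.6
position: [0.6432, 0.0879, -0.0104]
tool_rot: [-3.139, -0.003, -1.053]
force: [-0.3, 0.0, -0.1]
grip_width: 0.0595
```

arm_command(
  targets=[
    [0,0,0,0,0,0],
    [0,0,0,0,0,0],
    [0,0,0,0,0,0],
    [0,0,0,0,0,0],
    [0,0,0,0,0,0],
  ],
  grip=0,
  grip_force=60,
)

```text
clock: 6.1
position: [0.6435, 0.0879, -0.0098]
tool_rot: [-3.138, -0.003, -1.053]
force: [0.2, 0.0, -0.9]
grip_width: 0.0292
```

```bash
python3 look.py;python3 tips.py
```

```text
clk 6.10 [643.5  87.9  -9.8] [-179.8    -0.19  -60.36] q [-0.51  0.91  0.44  1.68 -0.56  0.68 -0.82] w 29.2 F [ 0.2  0.  -0.9]
tip tool z (largest): [-15. -19. -21. -22. -22. -24. -24. -25. -26. -27. -28. -28.] world z [ 6.  9. 11. 12. 12. 14.]
```

Gripped at 29 mm. I'll lift and carry it to slot +64.

arm_command(
  targets=[
    [0,0,-20,0,0,0],
    [0,0,-40,0,0,0],
    [0,0,-40,0,0,0],
    [0,0,0,0,0,0],
    [0,0,0,0,0,0],
  ],
)

```text
clock: 6.65
position: [0.642, 0.0878, 0.0924]
tool_rot: [-3.141, -0.003, -1.054]
force: [-0.2, 1.1, -2.2]
grip_width: 0.0289
```

```bash
python3 look.py; python3 -c "
from h import *
plan(493,98,95,-3.4)"
```

```text
clk 6.65 [642.   87.8  92.4] [-1.7995e+02 -1.5000e-01 -6.0370e+01] q [-0.56  0.77  0.53  1.65 -0.49  0.85 -0.88] w 28.9 F [-0.2  1.1 -2.2]
[[-11.8,17.8,-0.4,0.0,-0.0,-8.1],[-14.2,15.9,-0.4,0.0,-0.0,-8.1],[-16.3,13.8,-0.4,0.0,-0.0,-8.1],[-18.1,11.3,-0.4,0.0,-0.0,-8.1],[-19.5,8.6,-0.4,0.0,-0.0,-8.1],[-20.5,5.8,-0.4,0.0,-0.0,-8.1],[-21.2,2.8,-0.4,0.0,-0.0,-8.1]]
```

arm_command(
  targets=[
    [-12,18,0,0,0,-8.1],
    [-14,16,0,0,0,-8.1],
    [-16,14,0,0,0,-8.1],
    [-18,11,0,0,0,-8.1],
    [-20,9,0,0,0,-8.1],
    [-20,6,0,0,0,-8.1],
    [-19,3,0,0,0,-6],
    [0,0,0,0,0,0],
  ],
)

```text
clock: 7.45
position: [0.4858, 0.0948, 0.0854]
tool_rot: [3.136, 0.005, -0.059]
force: [-0.4, -0.9, -1.6]
grip_width: 0.0288
```

```bash
cat > held.py <<'E'
import sys; from h import *
# held.py name ztop_tool : rect of held thing's top in world (projected at its height), and faces at given world heights
s=bot.observe(); print('clk %.2f'%s['clock'],(s['position']*1000).round(1),np.degrees(s['tool_rot']).round(2),'w',round(s['grip_width']*1000,1),'F',s['force'].round(1))
f=grab('wrist',sys.argv[1]+'.png'); np.save('last.npy',f,allow_pickle=True)
z=s['position'][2]-float(sys.argv[2])/1000
print('held top z',z)
for zz in [z]+[float(a) for a in sys.argv[3:]]: print(round(zz,3));[print('  ',o) for o in find(f,zz,.006,60)]
E
python3 held.py w4 -20.2 .042
```

```text
clk 7.45 [485.8  94.8  85.4] [179.7    0.3   -3.39] w 28.8 F [-0.4 -0.9 -1.6]
held top z 0.10562291681476339
0.106
   (488.2, 121.3, 29.5, 4.4, -3.2, array([262., 199.]))
0.042
   (486.7, -20.9, 28.7, 12.2, -3.0, array([269., 324.]))
   (495.7, 129.9, 59.1, 29.4, 86.1, array([272., 156.]))
```

View pics/w4.png

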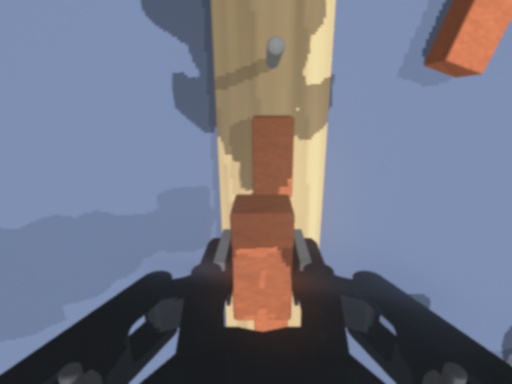

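```bash
python3 - <<'E'
from h import *
f=np.load('last.npy',allow_pickle=True).item(); s=bot.observe(); P=cloud(f)
R=Ro.from_euler('xyz',s['tool_rot']); Q=R.inv().apply(P.reshape(-1,3)-s['position']).reshape(P.shape)*1000
for v in range(190,336,6): print(v,Q[v,262].round(1),(P[v,262]*1000).round(1),f['color'][v,262])
print('finger L/R');
for v in range(225,250,6): print(Q[v,225].round(0),Q[v,301].round(0))
print(P[60,150]*1000,P[40,320]*1000)
E
```

```text
190 [ -0.8 -11.6  43.5] [486.9 106.2  42. ] [138  89  66]
196 [ -0.7 -26.5 -15.5] [488.2 121.4 100.9] [115  76  58]
202 [ -0.7 -26.5 -25.2] [488.2 121.4 110.6] [115  76  57]
208 [ -0.7 -26.2 -33. ] [488.3 121.2 118.4] [112  74  56]
214 [ -0.7 -26.  -40.1] [488.3 121.  125.5] [134  86  64]
220 [ -0.7 -23.3 -40.7] [488.2 118.3 126.1] [134  84  63]
226 [ -0.7 -20.1 -40.3] [488.  115.1 125.8] [141  89  65]
232 [ -0.6 -17.2 -40.5] [487.8 112.2 126. ] [140  88  65]
238 [ -0.6 -13.8 -39.8] [487.6 108.8 125.3] [138  86  64]
244 [ -0.6 -11.1 -40.7] [487.4 106.1 126.2] [143  88  65]
250 [ -0.6  -7.6 -40.1] [487.2 102.6 125.6] [204 123  89]
256 [ -0.6  -5.3 -41.7] [487.1 100.3 127.2] [205 125  90]
262 [ -0.6  -1.8 -41.3] [486.9  96.9 126.9] [192 118  85]
268 [ -0.6   2.1 -40.4] [486.7  93.  126. ] [190 116  85]
274 [ -0.5   6.  -39.6] [486.5  89.1 125.2] [205 124  90]
280 [ -0.5   9.5 -39.4] [486.2  85.6 125. ] [207 125  91]
286 [ -0.5  12.6 -39.9] [486.1  82.4 125.5] [211 127  91]
292 [ -0.5  16.1 -40. ] [485.9  79.  125.7] [186 112  81]
298 [ -0.5  19.5 -40.2] [485.7  75.5 125.8] [192 117  84]
304 [ -0.5  23.  -40.4] [485.5  72.1 126. ] [190 114  82]
310 [ -0.4  26.4 -40.7] [485.3  68.7 126.4] [214 128  92]
316 [ -0.4  30.9 -39.8] [485.   64.2 125.6] [213 128  92]
322 [ -0.2 110.5  43.1] [479.8 -15.7  43.1] [216 130  93]
328 [ -0.2 117.4  43.4] [479.4 -22.5  42.7] [210 127  91]
334 [ -0.5  -9.  -92.5] [487.7 104.3 178. ] [43 35 34]
finger L/R
[-34.  31.  74.] [34. 30. 72.]
[-20. -10. -25.] [ 20.  -9. -23.]
[-19. -10. -31.] [ 19. -10. -30.]
[-19.  -9. -37.] [ 18. -10. -38.]
[-18. -10. -44.] [ 18. -10. -43.]
[ 4.02744281e+02  2.06886591e+02 -3.68551497e-01] [535.80435997 210.8228294   13.00679946]
```

```bash
python3 - <<'E'
from h import *
f=np.load('last.npy',allow_pickle=True).item(); s=bot.observe()
for o in find(f,s['position'][2]+.0398,.006,100): print(o)
# board edges: wood mask points at z~12
P=cloud(f); hsv=cv2.cvtColor(f['color'],cv2.COLOR_RGB2HSV)
m=(abs(P[...,2]-.012)<.006)&(hsv[...,0]>12)&(hsv[...,0]<28)&(hsv[...,1]>60)
E=[]
for v in range(5,190,3):
    u=np.nonzero(m[v])[0]
    if len(u)>60: E.append([*ray(f,[u[0],v],.012)[0,:2],*ray(f,[u[-1],v],.012)[0,:2]])
E=np.array(E)*1000
for k in(0,2):
    p=np.polyfit(E[:,k+1],E[:,k],1); r=E[:,k]-np.polyval(p,E[:,k+1]); g=abs(r)<2; p=np.polyfit(E[g,k+1],E[g,k],1); print('edge angle',np.degrees(np.arctan(p[0])),'x at y=98',np.polyval(p,98),g.sum(),len(g))
E
```

```text
(486.5, 93.0, 62.1, 30.5, 86.3, array([262., 263.]))
edge angle 3.12784609979469 x at y=98 450.2547478807695 62 62
edge angle 3.323981596880516 x at y=98 537.7919262210064 62 62
```

arm_command(
  targets=[
    [7,-5.4,15,0,0,-0.2],
    [0,0,20,0,0,0],
    [0,0,0,0,0,0],
    [0,0,0,0,0,0],
  ],
)

```text
clock: 7.9
position: [0.497, 0.0997, 0.0486]
tool_rot: [3.136, 0.003, -0.067]
force: [0.1, 0.1, -1.0]
grip_width: 0.0288
```

```bash
python3 held.py w5 -39.8 .042
```

```text
clk 7.90 [497.   99.7  48.6] [179.69   0.19  -3.84] w 28.8 F [ 0.1  0.1 -1. ]
held top z 0.08844320274069391
0.088
   (497.6, 98.0, 62.5, 30.5, 85.8, array([262., 263.]))
0.042
   (488.8, 19.2, 29.1, 10.0, -3.6, array([258., 324.]))
   (495.8, 138.4, 43.6, 29.3, 87.3, array([254., 163.]))
```

arm_command(
  targets=[
    [-3,0,4,0.3,0.2,-0.5],
    [0,0,4,0,0,0],
    [0,0,0,0,0,0],
    [0,0,0,0,0,0],
  ],
)

```text
clock: 8.35
position: [0.4945, 0.0999, 0.0416]
tool_rot: [-3.141, -0.002, -0.058]
force: [-0.5, -0.4, -2.2]
grip_width: 0.0291
```

```bash
python3 held.py w5 -39.8 .042
```

```text
clk 8.35 [494.5  99.9  41.6] [-1.7994e+02 -1.4000e-01 -3.3500e+00] w 29.1 F [-0.5 -0.4 -2.2]
held top z 0.08139133098948576
0.081
   (494.9, 97.9, 62.0, 30.4, 85.9, array([262., 263.]))
0.042
   (489.6, 26.4, 29.3, 9.4, -3.4, array([260., 324.]))
   (496.2, 141.4, 37.4, 29.5, 86.7, array([260., 162.]))
```

arm_command(
  targets=[
    [-1,0,4,0,0,0],
    [0,0,2,0,0,0],
    [0,0,0,0,0,0],
    [0,0,0,0,0,0],
  ],
)

```text
clock: 8.8
position: [0.4936, 0.1001, 0.0353]
tool_rot: [-3.14, -0.003, -0.058]
force: [-1.1, 0.1, -1.6]
grip_width: 0.0289
```

```bash
python3 held.py w6 -39.8 .042
```

```text
clk 8.80 [493.6 100.1  35.3] [-1.7993e+02 -1.7000e-01 -3.3500e+00] w 28.9 F [-1.1  0.1 -1.6]
held top z 0.07510639131939525
0.075
   (494.0, 98.1, 62.0, 30.3, 85.9, array([262., 263.]))
0.042
   (490.1, 32.4, 28.9, 9.1, -3.4, array([262., 324.]))
   (496.1, 142.0, 35.5, 29.7, 86.7, array([261., 163.]))
```

arm_command(
  targets=[
    [0,0,2,0,0,0],
    [0,0,1,0,0,0],
    [0,0,1,0,0,0],
    [0,0,0,0,0,0],
  ],
)

```text
clock: 9.25
position: [0.4939, 0.1001, 0.0322]
tool_rot: [-3.14, -0.003, -0.059]
force: [-0.4, 0.0, -1.5]
grip_width: 0.0289
```

arm_command(
  targets=[
    [0,0,0,0,0,0],
    [0,0,0,0,0,0],
    [0,0,0,0,0,0],
    [0,0,0,0,0,0],
  ],
  grip=65,
)

```text
clock: 9.65
position: [0.4941, 0.1002, 0.0322]
tool_rot: [-3.14, -0.004, -0.059]
force: [0.3, -0.4, -0.5]
grip_width: 0.0554
```

arm_command(
  targets=[
    [0,0,-20,0,0,0],
    [0,0,-40,0,0,0],
    [0,0,-40,0,0,0],
    [0,0,-15,0,0,0],
    [0,0,0,0,0,0],
    [0,0,0,0,0,0],
  ],
)

```text
clock: 10.25
position: [0.4929, 0.0998, 0.1501]
tool_rot: [-3.14, -0.002, -0.059]
force: [0.3, -0.0, -0.2]
grip_width: 0.0557
```

```bash
python3 look.py w7 .03 .042 .072; python3 -c "
from h import *
plan(644,211,75,-21.6)"
```

```text
clk 10.25 [492.9  99.8 150.1] [-1.7993e+02 -1.0000e-01 -3.3700e+00] q [-0.56  0.44  0.32  2.   -0.2   0.74 -0.18] w 55.7 F [ 0.3 -0.  -0.2]
.03
(641.5, 212.2, 60.5, 31.8, 68.7, array([419.,  48.]))
.042
(487.1, -15.1, 135.4, 29.4, 86.7, array([262., 271.]))
(495.9, 142.6, 34.1, 29.0, 87.6, array([262., 138.]))
.072
(494.1, 97.4, 60.7, 29.3, 86.7, array([263., 193.]))
[[28.9,-24.0,15.0,-0.0,-0.0,3.6],[27.3,-25.8,15.0,-0.0,-0.0,3.6],[25.6,-27.5,15.0,-0.0,-0.0,3.6],[23.8,-29.0,15.0,-0.0,-0.0,3.6],[21.9,-30.5,15.0,-0.0,-0.0,3.6]]
```

Block 1 is on its slot to within a millimetre. Next is the block at (643,212).

arm_command(
  targets=[
    [29,-24,15,0,0,3.6],
    [27,-26,15,0,0,3.6],
    [26,-27,15,0,0,3.6],
    [24,-29,15,0,0,3.6],
    [17,-22,8,0,0,2.5],
    [0,0,0,0,0,0],
    [0,0,0,0,0,0],
  ],
  grip=75,
)

```text
clock: 11.0
position: [0.6381, 0.2054, 0.068]
tool_rot: [3.135, 0.008, -0.367]
force: [-0.9, -1.0, 0.3]
grip_width: 0.0642
```

```bash
python3 look.py w8 .03; python3 -c "
from h import *
plan(643,212,30,-21.4)"
```

```text
clk 11.00 [638.1 205.4  68. ] [179.61   0.48 -21.05] q [-0.61  0.8   0.35  1.58 -0.34  0.83 -0.5 ] w 64.2 F [-0.9 -1.   0.3]
.03
(644.0, 213.6, 59.3, 29.2, 69.0, array([264., 193.]))
[[2.8,-8.2,38.0,0.4,0.5,0.4]]
```

arm_command(
  targets=[
    [3,-8,30,0.4,0.5,0],
    [0,0,25,0,0,0],
    [0,0,0,0,0,0],
    [0,0,0,0,0,0],
  ],
)

```text
clock: 11.45
position: [0.6423, 0.2096, 0.0127]
tool_rot: [-3.141, -0.0, -0.368]
force: [-0.0, -0.4, 0.7]
grip_width: 0.0638
```

```bash
python3 look.py w8 .03; python3 -c "
from h import *
plan(644,213,-11,-21.1)"
```

```text
clk 11.45 [642.3 209.6  12.7] [-1.7996e+02 -2.0000e-02 -2.1100e+01] q [-0.6   0.87  0.32  1.59 -0.37  0.73 -0.48] w 63.8 F [-0.  -0.4  0.7]
.03
(511.4, 152.6, 15.0, 11.6, 88.4, array([112., 378.]))
(644.0, 213.5, 60.7, 29.5, 69.0, array([261., 232.]))
[[0.4,-3.8,23.8,-0.0,-0.0,-0.0]]
```

arm_command(
  targets=[
    [0.4,-4,15,0,0,0],
    [0,0,5,0,0,0],
    [0,0,3,0,0,0],
    [0,0,0,0,0,0],
  ],
)

```text
clock: 11.9
position: [0.6454, 0.2137, -0.0088]
tool_rot: [-3.138, -0.003, -0.368]
force: [0.1, 0.2, -0.5]
grip_width: 0.0641
```

arm_command(
  targets=[
    [0,0,0,0,0,0],
    [0,0,0,0,0,0],
    [0,0,0,0,0,0],
    [0,0,0,0,0,0],
    [0,0,0,0,0,0],
    [0,0,0,0,0,0],
  ],
  grip=0,
)

```text
clock: 12.5
position: [0.6459, 0.2137, -0.0076]
tool_rot: [-3.138, -0.004, -0.369]
force: [1.2, -0.2, -1.0]
grip_width: 0.0288
```

arm_command(
  targets=[
    [0,0,-20,0,0,0],
    [0,0,-40,0,0,0],
    [0,0,-45,0,0,0],
    [0,0,-15,0,0,0],
    [0,0,0,0,0,0],
    [0,0,0,0,0,0],
  ],
)

```text
clock: 13.1
position: [0.644, 0.213, 0.1142]
tool_rot: [-3.14, -0.001, -0.369]
force: [-0.5, 0.0, -2.1]
grip_width: 0.0289
```

```bash
python3 look.py; python3 -c "
from h import *
plan(490,33.5,95,-3.3)"
```

```text
clk 13.10 [644.  213.  114.2] [-1.7991e+02 -6.0000e-02 -2.1120e+01] q [-0.63  0.75  0.37  1.55 -0.32  0.9  -0.52] w 28.9 F [-0.5  0.  -2.1]
[[-15.8,44.6,3.7,-0.0,-0.0,-3.6],[-18.5,43.5,3.8,-0.0,-0.0,-3.6],[-21.2,42.3,3.8,-0.0,-0.0,-3.6],[-23.8,40.9,3.8,-0.0,-0.0,-3.6],[-26.3,39.3,3.8,-0.0,-0.0,-3.6]]
```

arm_command(
  targets=[
    [-16,44,3,0,0,-3.6],
    [-18,43,3,0,0,-3.6],
    [-21,42,3,0,0,-3.6],
    [-24,41,3,0,0,-3.6],
    [-19,28,3,0,0,-2.7],
    [0,0,0,0,0,0],
    [0,0,0,0,0,0],
  ],
)

```text
clock: 13.8
position: [0.4885, 0.0386, 0.0881]
tool_rot: [3.138, 0.011, -0.055]
force: [-0.2, 0.1, -0.4]
grip_width: 0.0291
```

```bash
python3 held.py w9 -37.6 .072 .042
```

```text
clk 13.80 [488.5  38.6  88.1] [179.78   0.63  -3.14] w 29.1 F [-0.2  0.1 -0.4]
held top z 0.12571296293326786
0.126
   (489.5, 38.0, 62.4, 30.4, 86.9, array([262., 258.]))
0.072
   (493.9, 96.7, 59.1, 29.8, 86.7, array([265., 127.]))
0.042
   (483.3, -76.3, 29.0, 17.8, -2.5, array([263., 322.]))
   (491.0, 54.0, 29.1, 9.5, -2.9, array([264., 184.]))
   (496.0, 143.9, 29.8, 29.7, -3.1, array([265.,  54.]))
```

arm_command(
  targets=[
    [1,5,5,0.2,0.6,0],
    [0,0,5,0,0,0],
    [0,0,0,0,0,0],
    [0,0,0,0,0,0],
  ],
)

```text
clock: 14.25
position: [0.49, 0.0349, 0.0756]
tool_rot: [3.141, 0.001, -0.053]
force: [0.2, 0.7, -1.3]
grip_width: 0.0285
```

```bash
python3 held.py w9 -37.6 .072 .042
```

```text
clk 14.25 [490.   34.9  75.6] [ 1.7995e+02  6.0000e-02 -3.0100e+00] w 28.5 F [ 0.2  0.7 -1.3]
held top z 0.11315357136531015
0.113
   (490.7, 34.5, 62.7, 30.2, 86.6, array([262., 258.]))
0.072
   (494.0, 96.6, 59.5, 29.6, 86.6, array([262., 122.]))
0.042
   (484.2, -67.9, 29.4, 16.6, -2.8, array([261., 322.]))
   (490.9, 54.1, 28.8, 8.9, -2.9, array([261., 184.]))
   (496.2, 144.4, 29.5, 29.0, -3.0, array([262.,  43.]))
```

arm_command(
  targets=[
    [-0.4,0.5,12,0,0,0],
    [0,0,12,0,0,0],
    [0,0,5,0,0,0],
    [0,0,0,0,0,0],
    [0,0,0,0,0,0],
  ],
)

```text
clock: 14.8
position: [0.4894, 0.0349, 0.0434]
tool_rot: [3.141, 0.002, -0.052]
force: [0.7, -0.4, -1.0]
grip_width: 0.0287
```

```bash
python3 held.py w10 -37.6 .072 .042
```

```text
clk 14.80 [489.4  34.9  43.4] [ 1.7995e+02  1.0000e-01 -2.9600e+00] w 28.7 F [ 0.7 -0.4 -1. ]
held top z 0.08102007114482565
0.081
   (490.0, 34.4, 62.1, 30.5, 87.2, array([262., 258.]))
0.072
   (491.6, 62.9, 28.8, 4.7, -2.9, array([262., 202.]))
   (494.1, 96.8, 59.4, 29.5, 86.6, array([264., 125.]))
0.042
   (485.8, -38.4, 29.5, 13.8, -2.8, array([261., 322.]))
   (496.3, 144.4, 29.7, 27.2, -3.0, array([263.,  30.]))
```

```bash
cat > endf.py <<'E'
import sys; from h import *
# rod-side end face of held block: median along-wall y ; argv: centre y of block, top z
f=np.load('last.npy',allow_pickle=True).item(); P=cloud(f)*1000; m=redmask(f)>0
y0,zt=float(sys.argv[1]),float(sys.argv[2])
k=m&(abs(P[...,1]-y0-30)<9)&(P[...,2]<zt-6)&(P[...,2]>zt-24); print('endface y',np.median(P[k][:,1]),k.sum(),P[k][:,0].mean())
E
python3 endf.py 34 81
```

```text
endface y 67.87232803795047 1220 492.41868927507113
```

```bash
sed -i 's/zt-6)/zt-12)/' endf.py; python3 endf.py 34 81; python3 - <<'E'
from h import *
f=np.load('last.npy',allow_pickle=True).item(); P=cloud(f)*1000
for v in range(192,222,2): print(v,P[v,262].round(1),f['color'][v,262])
E
```

```text
endface y 63.05999246313452 304 491.57205583441925
192 [491.9  68.   72.6] [142  89  64]
194 [491.6  62.7  59.4] [126  80  59]
196 [491.6  63.2  64.3] [116  75  56]
198 [491.6  63.2  67.6] [118  75  55]
200 [491.6  63.2  70.7] [117  76  56]
202 [491.6  63.1  73.3] [116  75  55]
204 [491.6  63.   75.9] [116  75  55]
206 [491.6  63.   78.6] [119  76  56]
208 [491.6  62.7  80.5] [132  84  61]
210 [491.6  62.3  82. ] [140  89  65]
212 [491.6  61.3  82. ] [142  90  66]
214 [491.5  60.   81.3] [139  87  64]
216 [491.5  59.1  81.5] [140  88  64]
218 [491.4  58.6  82.8] [144  91  66]
220 [491.4  57.5  82.4] [147  92  67]
```

arm_command(
  targets=[
    [0,0,6,0,0,0],
    [0,0,1.5,0,0,0],
    [0,0,1,0,0,0],
    [0,0,0,0,0,0],
  ],
)

```text
clock: 15.25
position: [0.4899, 0.035, 0.0349]
tool_rot: [3.141, 0.0, -0.052]
force: [-0.4, 0.1, -0.8]
grip_width: 0.029
```

arm_command(
  targets=[
    [0,0,0.8,0,0,0],
    [0,0,0,0,0,0],
    [0,0,0,0,0,0],
  ],
)

```text
clock: 15.55
position: [0.49, 0.0351, 0.0343]
tool_rot: [3.141, 0.0, -0.052]
force: [0.1, -0.3, -0.1]
grip_width: 0.029
```

```bash
python3 held.py w10 -37.6 .072 .042;python3 endf.py 34 72;python3 -c "
from h import *
plan(453,-343,110,-37.6,start=[490,35,150,-3])"
```

```text
clk 15.55 [490.   35.1  34.3] [179.97   0.    -2.95] w 29.0 F [ 0.1 -0.3 -0.1]
held top z 0.07185356410941243
0.072
   (490.6, 34.5, 62.1, 30.5, 87.1, array([262., 258.]))
   (494.1, 96.8, 59.6, 29.6, 86.5, array([263., 127.]))
0.072
   (490.5, 34.6, 62.2, 30.5, 86.9, array([262., 258.]))
   (494.1, 96.9, 59.5, 29.6, 86.5, array([263., 127.]))
0.042
   (486.3, -29.8, 29.1, 13.0, -2.8, array([260., 322.]))
   (496.2, 143.3, 29.5, 24.3, -2.9, array([262.,  28.]))
endface y 63.529532595903184 1 477.5557630108671
[[-2.1,47.4,5.0,-0.0,-0.0,4.3],[1.4,47.5,5.0,-0.0,-0.0,4.3],[5.0,47.2,5.0,-0.0,-0.0,4.3],[8.6,46.7,5.0,-0.0,-0.0,4.3],[12.1,45.9,5.0,-0.0,-0.0,4.3],[15.5,44.9,5.0,-0.0,-0.0,4.3],[18.8,43.6,5.0,-0.0,-0.0,4.3],[22.1,42.0,5.0,-0.0,-0.0,4.3]]
```

Block 2 is seated. I'll release it, lift, and go to the block at (453,-343).

arm_command(
  targets=[
    [0,0,0,0,0,0],
    [0,0,0,0,0,0],
    [0,0,0,0,0,0],
    [0,0,-20,0,0,0],
    [0,0,-40,0,0,0],
    [0,0,-40,0,0,0],
    [0,0,-10,0,0,0],
    [0,0,0,0,0,0],
  ],
  grip=65,
)

```text
clock: 16.4
position: [0.4896, 0.0349, 0.1478]
tool_rot: [3.141, 0.001, -0.052]
force: [-0.8, 0.6, -1.7]
grip_width: 0.0553
```

```bash
python3 look.py w11 .072 .042
```

```text
clk 16.40 [489.6  34.9 147.8] [ 1.7996e+02  8.0000e-02 -2.9800e+00] q [-0.44  0.42  0.32  2.02 -0.19  0.72 -0.05] w 55.3 F [-0.8  0.6 -1.7]
.072
(490.5, 34.0, 60.3, 29.1, 86.4, array([262., 191.]))
(494.0, 96.9, 59.2, 29.3, 86.6, array([263., 117.]))
.042
(484.6, -60.2, 61.1, 29.1, 86.2, array([261., 266.]))
(486.8, -19.0, 28.3, 17.1, -2.9, array([262., 232.]))
(496.1, 143.8, 30.2, 29.1, 87.0, array([263.,  61.]))
```

arm_command(
  targets=[
    [-2,47,5,0,0,4.3],
    [1,47,5,0,0,4.3],
    [5,47,5,0,0,4.3],
    [9,47,5,0,0,4.3],
    [12,46,5,0,0,4.3],
    [15,45,5,0,0,4.3],
    [19,44,5,0,0,4.3],
    [15,28,0,0,0,2],
  ],
  grip=75,
)

```text
clock: 17.25
position: [0.4482, -0.3338, 0.0997]
tool_rot: [3.136, 0.013, -0.623]
force: [0.0, 1.3, 1.1]
grip_width: 0.0641
```

arm_command(
  targets=[
    [0,0,0,0,0,0],
    [0,0,0,0,0,0],
  ],
)

```text
clock: 17.45
position: [0.4448, -0.3382, 0.0962]
tool_rot: [3.133, 0.016, -0.631]
force: [-0.2, 0.8, -0.3]
grip_width: 0.0642
```

```bash
python3 look.py w12 .03;  python3 -c "
from h import *
plan(453,-343,20,-37.6)"
```

```text
clk 17.45 [ 444.8 -338.2   96.2] [179.5    0.92 -36.14] q [ 0.24  0.63  0.43  1.88 -0.36  0.73  0.24] w 64.2 F [-0.2  0.8 -0.3]
.03
(457.2, -346.2, 60.6, 29.0, 53.9, array([279., 193.]))
(564.7, -376.5, 61.4, 30.7, -20.5, array([413., 148.]))
[[5.4,-0.8,38.1,0.3,0.5,0.7],[5.1,-0.7,38.1,0.3,0.5,0.7]]
```

arm_command(
  targets=[
    [14,-1,38,0.5,0.8,0],
    [0,0,30,0,0,0],
    [0,0,0,0,0,0],
    [0,0,0,0,0,0],
  ],
)

```text
clock: 17.9
position: [0.4579, -0.3411, 0.0257]
tool_rot: [-3.14, 0.003, -0.624]
force: [0.2, -0.4, 0.1]
grip_width: 0.0638
```

```bash
python3 look.py w12 .03;  python3 -c "
from h import *
plan(457,-346,-9,-36)"
```

```text
clk 17.90 [ 457.9 -341.1   25.7] [-1.7991e+02  1.6000e-01 -3.5750e+01] q [ 0.3   0.74  0.35  1.88 -0.43  0.59  0.3 ] w 63.8 F [ 0.2 -0.4  0.1]
.03
(457.5, -345.5, 60.7, 28.9, 53.0, array([263., 235.]))
(565.0, -375.8, 61.7, 31.1, -20.4, array([449., 176.]))
[[2.3,4.7,34.8,-0.1,0.2,0.3]]
```

arm_command(
  targets=[
    [2.3,4.5,25,0,0,0.5],
    [0,0,0,0,0,0],
    [0,0,5,0,0,0.4],
    [0,0,2,0,0,0],
    [0,0,0,0,0,0],
  ],
)

```text
clock: 18.45
position: [0.4605, -0.3457, -0.0003]
tool_rot: [-3.139, -0.004, -0.637]
force: [-0.6, -0.2, 0.5]
grip_width: 0.0641
```

arm_command(
  targets=[
    [0,0,0,0,0,0],
    [0,0,0,0,0,0],
    [0,0,0,0,0,0],
    [0,0,0,0,0,0],
    [0,0,0,0,0,0],
    [0,0,0,0,0,0],
  ],
  grip=0,
)

```text
clock: 19.05
position: [0.4611, -0.3458, 0.0015]
tool_rot: [-3.138, -0.006, -0.636]
force: [-0.1, 0.1, -1.1]
grip_width: 0.0282
```

arm_command(
  targets=[
    [0,0,-20,0,0,0],
    [0,0,-40,0,0,0],
    [0,0,-45,0,0,0],
    [0,0,-10,0,0,0],
    [0,0,0,0,0,0],
    [0,0,0,0,0,0],
  ],
)

```text
clock: 19.65
position: [0.4594, -0.3451, 0.1184]
tool_rot: [-3.139, -0.002, -0.637]
force: [-0.3, 0.2, -1.1]
grip_width: 0.0288
```

```bash
python3 look.py; python3 -c "
from h import *
plan(486.5,-30,90,-3.2)"
```

```text
clk 19.65 [ 459.4 -345.1  118.4] [-1.7983e+02 -1.4000e-01 -3.6480e+01] q [ 0.23  0.61  0.44  1.84 -0.36  0.77  0.24] w 28.8 F [-0.3  0.2 -1.1]
[[-23.7,-38.5,4.1,-0.0,-0.0,-4.8],[-20.4,-40.3,4.1,-0.0,-0.0,-4.8],[-17.0,-41.9,4.1,-0.0,-0.0,-4.8],[-13.4,-43.1,4.1,-0.0,-0.0,-4.8],[-9.8,-44.1,4.1,-0.0,-0.0,-4.8],[-6.1,-44.8,4.1,-0.0,-0.0,-4.8],[-2.4,-45.1,4.1,-0.0,-0.0,-4.8]]
```

arm_command(
  targets=[
    [-24,-38,2,0,0,-4.8],
    [-20,-40,2,0,0,-4.8],
    [-17,-42,2,0,0,-4.8],
    [-13,-43,2,0,0,-4.8],
    [-10,-44,2,0,0,-4.8],
    [-6,-44,2,0,0,-4.8],
    [-2,-28,2,0,0,-3.5],
    [0,0,0,0,0,0],
  ],
)

```text
clock: 20.45
position: [0.4767, -0.0375, 0.0931]
tool_rot: [-3.141, 0.01, -0.051]
force: [-0.8, -0.2, -0.7]
grip_width: 0.0281
```

arm_command(
  targets=[
    [0,0,0,0,0,0],
  ],
)

```text
clock: 20.55
position: [0.476, -0.0372, 0.092]
tool_rot: [-3.142, 0.012, -0.05]
force: [-0.2, -0.6, -0.9]
grip_width: 0.0281
```

```bash
python3 held.py w13 -28.5 .072 .042
```

```text
clk 20.55 [476.  -37.2  92. ] [-180.      0.69   -2.89] w 28.1 F [-0.2 -0.6 -0.9]
held top z 0.12052348725509252
0.121
   (476.9, -39.8, 62.1, 30.0, 86.6, array([262., 252.]))
0.072
   (490.4, 33.2, 59.6, 29.4, 86.7, array([279., 105.]))
   (492.9, 78.3, 29.4, 25.6, -3.1, array([281.,  24.]))
0.042
   (487.1, -15.0, 29.4, 25.4, -4.2, array([275., 173.]))
```

arm_command(
  targets=[
    [8,-9,3,0,0.7,0],
    [0,0,0,0,0,0],
    [0,0,0,0,0,0],
    [0,0,0,0,0,0],
  ],
)

```text
clock: 21.0
position: [0.4849, -0.0311, 0.0877]
tool_rot: [3.141, -0.0, -0.057]
force: [0.3, -0.1, -1.1]
grip_width: 0.0285
```

```bash
python3 held.py w13 -28.5 .072 .042; python3 endf.py -31 117
```

```text
clk 21.00 [484.9 -31.1  87.7] [ 1.7994e+02 -1.0000e-02 -3.2700e+00] w 28.5 F [ 0.3 -0.1 -1.1]
held top z 0.11622193861553878
0.116
   (485.4, -33.6, 61.9, 30.0, 86.5, array([262., 252.]))
0.072
   (490.3, 33.4, 59.4, 29.5, 87.0, array([264., 117.]))
   (493.1, 81.2, 30.1, 29.6, 86.8, array([264.,  30.]))
0.042
   (487.2, -11.1, 29.5, 14.9, -3.2, array([263., 178.]))
endface y -4.932509784587918 328 486.86278784137016
```

arm_command(
  targets=[
    [1,-4.3,5,0,0,0],
    [0,0,10,0,0,0],
    [0,0,8,0,0,0],
    [0,0,0,0,0,0],
    [0,0,0,0,0,0],
  ],
)

```text
clock: 21.55
position: [0.4858, -0.027, 0.0623]
tool_rot: [3.14, 0.001, -0.058]
force: [0.4, -0.2, -0.8]
grip_width: 0.0286
```

```bash
python3 held.py w13 -28.5 .072 .042; python3 endf.py -31 92
```

```text
clk 21.55 [485.8 -27.   62.3] [ 1.7993e+02  3.0000e-02 -3.3200e+00] w 28.6 F [ 0.4 -0.2 -0.8]
held top z 0.09082614074509579
0.091
   (486.3, -29.6, 61.9, 30.0, 86.3, array([262., 252.]))
0.072
   (487.7, -1.0, 28.7, 4.1, -3.2, array([261., 194.]))
   (490.4, 33.4, 59.1, 29.5, 87.0, array([263., 126.]))
   (493.0, 79.3, 29.5, 26.7, -3.3, array([263.,  30.]))
0.042
   (487.7, -6.1, 29.4, 1.4, -3.2, array([262., 187.]))
endface y 4.016348993866028 707 489.12238984137286
```

arm_command(
  targets=[
    [0.3,-0.5,9,0,0,0],
    [0,0,5,0,0,0],
    [0,0,0,0,0,0],
    [0,0,2,0,0,0],
    [0,0,0,0,0,0],
  ],
)

```text
clock: 22.1
position: [0.4863, -0.0265, 0.0452]
tool_rot: [3.141, 0.0, -0.058]
force: [-0.1, -0.3, -0.4]
grip_width: 0.0284
```

```bash
python3 held.py w13 -28.5 .072 .042
```

```text
clk 22.10 [486.3 -26.5  45.2] [179.94   0.    -3.32] w 28.4 F [-0.1 -0.3 -0.4]
held top z 0.0736860597700809
0.074
   (486.8, -29.1, 61.9, 30.0, 86.3, array([262., 252.]))
   (490.4, 33.5, 58.5, 29.2, 87.0, array([262., 130.]))
   (492.9, 76.6, 29.2, 21.7, -3.3, array([262.,  28.]))
0.072
   (486.8, -29.6, 63.7, 30.4, 86.2, array([262., 252.]))
   (490.4, 33.3, 59.3, 29.5, 87.0, array([262., 130.]))
   (492.9, 77.0, 29.5, 22.0, -3.3, array([262.,  28.]))
0.042
   (483.1, -89.0, 28.7, 4.2, -3.2, array([262., 308.]))
```

arm_command(
  targets=[
    [0,0,1.5,0,0,0],
    [0,0,1,0,0,0],
    [0,0,0,0,0,0],
  ],
)

```text
clock: 22.45
position: [0.4866, -0.0266, 0.0433]
tool_rot: [3.141, -0.001, -0.058]
force: [-1.6, 0.5, 0.1]
grip_width: 0.0279
```

arm_command(
  targets=[
    [0,0,0,0,0,0],
    [0,0,0,0,0,0],
    [0,0,0,0,0,0],
    [0,0,-20,0,0,0],
    [0,0,-40,0,0,0],
    [0,0,-40,0,0,0],
    [0,0,-10,0,0,0],
    [0,0,0,0,0,0],
  ],
  grip=65,
)

```text
clock: 23.25
position: [0.4861, -0.0267, 0.1565]
tool_rot: [3.14, 0.001, -0.058]
force: [-0.5, 0.6, -0.2]
grip_width: 0.0558
```

```bash
python3 look.py w14 .072 .042; python3 -c "
from h import *
plan(565,-376,110,-110.4)"
```

```text
clk 23.25 [486.1 -26.7 156.5] [ 1.7993e+02  4.0000e-02 -3.3500e+00] q [-0.34  0.41  0.35  2.03 -0.2   0.74  0.08] w 55.8 F [-0.5  0.6 -0.2]
.072
(486.7, -29.7, 59.5, 29.1, 87.0, array([262., 191.]))
(490.0, 33.0, 59.7, 29.1, 87.7, array([262., 119.]))
(493.6, 94.0, 55.4, 29.7, 86.7, array([262.,  38.]))
.042
(483.0, -82.4, 28.9, 17.6, -3.2, array([262., 230.]))
[[7.6,26.5,3.6,0.0,-0.0,8.2],[11.4,25.1,3.5,0.0,-0.0,8.2],[14.8,23.2,3.5,0.0,-0.0,8.2],[18.0,20.8,3.5,0.0,-0.0,8.2],[20.8,18.1,3.5,0.0,-0.0,8.2],[23.2,14.9,3.5,0.0,-0.0,8.2],[25.1,11.4,3.5,0.0,-0.0,8.2],[26.5,7.7,3.5,0.0,-0.0,8.2]]
[[27.3,3.8,3.5,0.0,-0.0,8.2],[27.5,-0.1,3.5,0.0,-0.0,8.2],[27.2,-4.1,3.5,0.0,-0.0,8.2],[26.4,-7.9,3.5,0.0,-0.0,8.2],[25.0,-11.6,3.5,0.0,-0.0,8.2]]
```

Course one is laid: centres at -29.7, 33 and 97, and in line. On to the fourth block.

arm_command(
  targets=[
    [8,26,3,0,0,8.2],
    [11,25,3,0,0,8.2],
    [15,23,3,0,0,8.2],
    [18,21,3,0,0,8.2],
    [21,18,3,0,0,8.2],
    [23,15,3,0,0,8.2],
    [25,11,3,0,0,8.2],
    [26,8,3,0,0,8.2],
  ],
  grip=75,
)

```text
clock: 24.1
position: [0.5294, -0.2447, 0.1194]
tool_rot: [3.128, 0.005, -1.239]
force: [0.6, 0.3, 0.4]
grip_width: 0.0639
```

arm_command(
  targets=[
    [27,4,3,0,0,8.2],
    [27,0,3,0,0,8.2],
    [27,-4,3,0,0,8.2],
    [26,-8,3,0,0,8.2],
    [18,-8,3,0,0,5],
    [0,0,0,0,0,0],
    [0,0,0,0,0,0],
  ],
)

```text
clock: 24.8
position: [0.5457, -0.3792, 0.0883]
tool_rot: [3.112, -0.01, -1.935]
force: [0.1, 0.2, -0.3]
grip_width: 0.0643
```

```bash
python3 look.py w15 .03;  python3 -c "
from h import *
plan(565,-376,22,-110.4)"
```

```text
clk 24.80 [ 545.7 -379.2   88.3] [ 178.29   -0.57 -110.89] q [ 0.07  0.89  0.76  1.59 -0.68  0.98 -0.88] w 64.3 F [ 0.1  0.2 -0.3]
.03
(490.4, -92.4, 20.4, 16.7, 3.6, array([  8., 345.]))
(566.6, -378.0, 59.7, 28.7, -20.7, array([249., 174.]))
[[-5.2,-9.5,32.8,0.9,-0.3,-0.2],[-5.0,-9.0,33.0,0.9,-0.3,-0.2]]
```

arm_command(
  targets=[
    [-4,-9,30,0.9,-0.3,0],
    [-4,-9,30,0.7,-0.3,0],
    [0,0,0,0,0,0],
    [0,0,0,0,0,0],
  ],
)

```text
clock: 25.25
position: [0.5645, -0.375, 0.0264]
tool_rot: [3.14, 0.002, -1.929]
force: [0.8, 0.5, 1.0]
grip_width: 0.0642
```

```bash
python3 look.py w15 .03;  python3 -c "
from h import *
plan(566.6,-378,-9,-110.7)"
```

```text
clk 25.25 [ 564.5 -375.    26.4] [ 1.7990e+02  1.1000e-01 -1.1051e+02] q [ 0.1   0.96  0.69  1.59 -0.75  0.87 -0.85] w 64.2 F [0.8 0.5 1. ]
.03
(567.2, -378.2, 60.3, 29.4, -20.2, array([264., 225.]))
[[2.4,-3.1,35.4,0.1,0.1,0.2]]
```

arm_command(
  targets=[
    [2.2,-3.5,25,0,0,0],
    [0,0,0,0,0,0],
    [0,0,7,0,0,0],
    [0,0,4,0,0,0],
    [0,0,0,0,0,0],
  ],
)

```text
clock: 25.8
position: [0.5688, -0.3789, -0.0035]
tool_rot: [-3.138, 0.001, -1.927]
force: [1.3, -0.5, 0.5]
grip_width: 0.0641
```

arm_command(
  targets=[
    [0,0,0,0,0,0],
    [0,0,0,0,0,0],
    [0,0,0,0,0,0],
    [0,0,0,0,0,0],
    [0,0,0,0,0,0],
    [0,0,0,0,0,0],
  ],
  grip=0,
)

```text
clock: 26.4
position: [0.5692, -0.3792, -0.0016]
tool_rot: [-3.136, 0.0, -1.927]
force: [-0.8, 0.0, -2.2]
grip_width: 0.0286
```

arm_command(
  targets=[
    [0,0,-20,0,0,0],
    [0,0,-45,0,0,0],
    [0,0,-45,0,0,0],
    [0,0,-40,0,0,0],
    [0,0,-10,0,0,0],
    [0,0,0,0,0,0],
    [0,0,0,0,0,0],
  ],
)

```text
clock: 27.1
position: [0.5668, -0.3795, 0.1702]
tool_rot: [-3.136, -0.0, -1.929]
force: [-0.1, 0.9, -2.7]
grip_width: 0.0284
```

```bash
python3 look.py; python3 -c "
from h import *
plan(488.4,1.8,130,-3.2)"
```

```text
clk 27.10 [ 566.8 -379.5  170.2] [-1.7967e+02 -1.0000e-02 -1.1052e+02] q [ 0.05  0.81  0.81  1.51 -0.63  1.09 -0.93] w 28.4 F [-0.1  0.9 -2.7]
[[-25.4,15.9,3.0,-0.0,-0.0,-8.3],[-27.4,12.1,3.0,-0.0,-0.0,-8.3],[-28.8,8.1,3.0,-0.0,-0.0,-8.3],[-29.7,3.9,3.0,-0.0,-0.0,-8.3],[-29.9,-0.4,3.0,-0.0,-0.0,-8.3],[-29.6,-4.7,3.1,-0.0,-0.0,-8.3],[-28.6,-8.9,3.1,-0.0,-0.0,-8.3],[-27.0,-13.0,3.1,-0.0,-0.0,-8.3]]
[[-24.9,-16.7,3.1,-0.0,-0.0,-8.3],[-22.2,-20.1,3.1,-0.0,-0.0,-8.3],[-19.1,-23.1,3.1,-0.0,-0.0,-8.3],[-15.6,-25.6,3.1,-0.0,-0.0,-8.3],[-11.7,-27.5,3.1,-0.0,-0.0,-8.3]]
```

arm_command(
  targets=[
    [-25,16,1,0,0,-8.3],
    [-27,12,1,0,0,-8.3],
    [-29,8,1,0,0,-8.3],
    [-30,4,1,0,0,-8.3],
    [-30,0,1,0,0,-8.3],
    [-30,-5,1,0,0,-8.3],
    [-29,-9,1,0,0,-8.3],
    [-27,-13,1,0,0,-8.3],
  ],
)

```text
clock: 27.9
position: [0.5059, -0.138, 0.1515]
tool_rot: [3.133, 0.006, -0.736]
force: [0.8, -0.8, -1.7]
grip_width: 0.029
```

arm_command(
  targets=[
    [-25,-17,1,0,0,-8.3],
    [-22,-20,1,0,0,-8.3],
    [-19,-23,1,0,0,-8.3],
    [-15,-25,1,0,0,-8.3],
    [-8,-18,1,0,0,-5.5],
    [0,0,0,0,0,0],
    [0,0,0,0,0,0],
  ],
)

```text
clock: 28.6
position: [0.4632, 0.0059, 0.1403]
tool_rot: [3.139, 0.022, -0.026]
force: [-0.3, -0.7, -0.3]
grip_width: 0.0286
```

```bash
python3 held.py w16 -31.6 .072 .042
```

```text
clk 28.60 [463.2   5.9 140.3] [179.84   1.28  -1.5 ] w 28.6 F [-0.3 -0.7 -0.3]
held top z 0.1719287138922196
0.172
   (464.5, 1.9, 62.6, 30.0, 87.5, array([262., 258.]))
0.072
   (494.0, -16.8, 36.3, 17.3, -89.8, array([300., 216.]))
   (489.8, 33.5, 60.1, 30.0, 87.0, array([295., 160.]))
   (493.5, 96.5, 59.7, 30.0, 86.5, array([300.,  77.]))
0.042
   (491.1, 63.6, 29.4, 15.7, -0.5, array([289., 122.]))
   (494.6, 128.6, 58.3, 29.7, 86.8, array([293.,  32.]))
```

arm_command(
  targets=[
    [12,-1,10,0,0.7,0.6],
    [10,0,15,0,0.5,0.6],
    [0,0,0,0,0,0],
    [0,0,0,0,0,0],
  ],
)

```text
clock: 29.05
position: [0.4872, 0.0032, 0.1121]
tool_rot: [3.137, 0.0, -0.057]
force: [-0.4, 0.1, -2.1]
grip_width: 0.0285
```

```bash
python3 held.py w16 -31.6 .072 .042
```

```text
clk 29.05 [487.2   3.2 112.1] [179.73   0.    -3.25] w 28.5 F [-0.4  0.1 -2.1]
held top z 0.14374425974518967
0.144
   (487.6, -0.7, 61.8, 29.9, 86.9, array([262., 258.]))
0.072
   (490.5, 38.2, 49.7, 29.4, 86.9, array([263., 159.]))
   (493.9, 96.6, 59.5, 29.5, 86.5, array([263.,  69.]))
0.042
   (491.3, 63.8, 28.7, 1.5, -3.2, array([262., 121.]))
   (495.9, 140.2, 29.4, 13.1, -3.2, array([262.,  10.]))
```

arm_command(
  targets=[
    [0.7,-3.3,14,0.2,0,0],
    [0,0,12,0,0,0],
    [0,0,4,0,0,0],
    [0,0,0,0,0,0],
    [0,0,0,0,0,0],
  ],
)

```text
clock: 29.6
position: [0.4885, 0.0056, 0.0823]
tool_rot: [3.14, -0.001, -0.058]
force: [0.8, -0.7, -1.1]
grip_width: 0.0288
```

```bash
python3 held.py w16 -31.6 .072 .042; python3 endf.py 2 110; python3 endf.py 2 105
```

```text
clk 29.60 [488.5   5.6  82.3] [ 1.7993e+02 -8.0000e-02 -3.3400e+00] w 28.8 F [ 0.8 -0.7 -1.1]
held top z 0.11393660396721621
0.114
   (488.8, 1.6, 61.6, 30.0, 86.7, array([262., 258.]))
0.072
   (491.0, 44.5, 38.1, 29.4, 86.7, array([261., 163.]))
   (494.0, 96.7, 59.4, 29.5, 86.6, array([261.,  68.]))
0.042
   (491.5, 63.4, 28.6, 1.4, -3.3, array([260., 128.]))
   (495.8, 137.5, 29.2, 5.9, -3.3, array([261.,   5.]))
endface y 29.984234746303063 308 490.7171974411691
endface y 29.93785567259137 158 490.689920071778
```

arm_command(
  targets=[
    [-0.3,-1.6,6,0,0,0],
    [0,0,2,0,0,0],
    [0,0,0,0,0,0],
    [0,0,0,0,0,0],
  ],
)

```text
clock: 30.05
position: [0.4887, 0.0074, 0.0745]
tool_rot: [3.141, -0.003, -0.058]
force: [0.2, -0.4, -0.7]
grip_width: 0.0282
```

```bash
python3 held.py w16 -31.6 .072; python3 endf.py 2 104
```

```text
clk 30.05 [488.7   7.4  74.5] [ 1.7995e+02 -1.6000e-01 -3.3300e+00] w 28.2 F [ 0.2 -0.4 -0.7]
held top z 0.10608902002633537
0.106
   (489.0, 3.4, 62.8, 30.2, 86.6, array([262., 258.]))
0.072
   (484.9, -59.0, 29.4, 1.7, -3.4, array([261., 314.]))
   (491.1, 46.7, 33.6, 29.4, 86.7, array([261., 165.]))
   (494.0, 96.5, 59.4, 29.6, 86.6, array([261.,  70.]))
endface y 31.91969615430852 337 490.75358854242063
```

arm_command(
  targets=[
    [-0.4,0,2,0,0,0],
    [0,0,1.5,0,0,0],
    [0,0,1,0,0,0],
    [0,0,0,0,0,0],
  ],
)

```text
clock: 30.5
position: [0.4885, 0.0074, 0.07]
tool_rot: [3.141, -0.003, -0.058]
force: [-1.0, -0.4, 4.0]
grip_width: 0.0287
```

arm_command(
  targets=[
    [0,0,0,0,0,0],
    [0,0,0,0,0,0],
    [0,0,0,0,0,0],
    [0,0,-20,0,0,0],
    [0,0,-40,0,0,0],
    [0,0,-40,0,0,0],
    [0,0,-10,0,0,0],
    [0,0,0,0,0,0],
  ],
  grip=65,
)

```text
clock: 31.3
position: [0.4876, 0.0072, 0.183]
tool_rot: [3.14, -0.002, -0.059]
force: [0.2, 0.7, -0.0]
grip_width: 0.0554
```

```bash
python3 look.py w17 .102 .072 .042; python3 -c "
from h import *
plan(462,355,110,-3.3)"
```

```text
clk 31.30 [487.6   7.2 183. ] [ 1.7993e+02 -9.0000e-02 -3.3600e+00] q [-0.45  0.37  0.4   2.   -0.2   0.8   0.  ] w 55.4 F [ 0.2  0.7 -0. ]
.102
(488.6, 2.8, 59.8, 29.3, 86.7, array([263., 193.]))
.072
(485.2, -51.0, 29.7, 18.7, -3.3, array([262., 234.]))
(490.8, 47.2, 31.4, 29.0, 86.7, array([262., 140.]))
(493.9, 96.6, 58.5, 29.4, 86.7, array([262.,  84.]))
.042
(483.1, -84.8, 28.9, 14.8, -3.3, array([262., 248.]))
(495.9, 145.2, 29.7, 27.3, -3.3, array([262.,  33.]))
[[-5.7,-43.2,9.0,0.0,-0.0,-0.0],[-5.7,-43.2,9.0,0.0,-0.0,-0.0],[-5.7,-43.2,9.0,0.0,-0.0,-0.0],[-5.7,-43.2,9.0,0.0,-0.0,-0.0],[-5.7,-43.2,9.0,0.0,-0.0,-0.0],[-5.7,-43.2,9.0,0.0,-0.0,-0.0],[-5.7,-43.2,9.0,0.0,-0.0,-0.0],[-5.7,-43.2,9.0,0.0,-0.0,-0.0]]
```

View pics/w17.png

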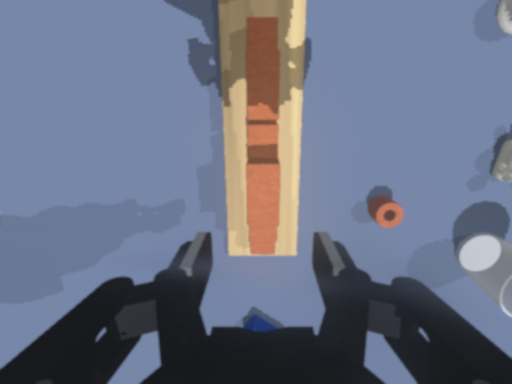

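The wall is built, with the top block centred over the joint in column 263. Next is the collar.

arm_command(
  targets=[
    [-6,-43,3,0,0,0],
    [-6,-43,4,0,0,0],
    [-6,-43,7,0,0,0],
    [-6,-43,7,0,0,0],
    [-6,-43,8,0,0,0],
    [-6,-43,9,0,0,0],
    [-6,-43,9,0,0,0],
    [-4,-25,9,0,0,0],
  ],
  grip=90,
)

```text
clock: 32.15
position: [0.4575, 0.3415, 0.1125]
tool_rot: [3.133, 0.007, -0.068]
force: [0.3, 0.3, -0.1]
grip_width: 0.077
```

arm_command(
  targets=[
    [0,0,0,0,0,0],
    [0,0,0,0,0,0],
  ],
)

```text
clock: 32.35
position: [0.4546, 0.3438, 0.1075]
tool_rot: [3.129, 0.011, -0.063]
force: [1.2, -0.4, 0.7]
grip_width: 0.0767
```

```bash
python3 look.py w18 .03; python3 -c "
from h import *
plan(462,355,20,-3.3)"
```

```text
clk 32.35 [454.6 343.8 107.5] [179.3    0.66  -3.6 ] q [-0.97  0.61  0.31  1.84 -0.26  0.75 -0.58] w 76.7 F [ 1.2 -0.4  0.7]
.03
(465.3, 359.2, 48.4, 47.5, 88.9, array([274., 172.]))
[[3.9,-6.4,43.7,0.3,0.3,-0.2],[3.7,-6.1,43.7,0.3,0.3,-0.2]]
```

View pics/w18.png

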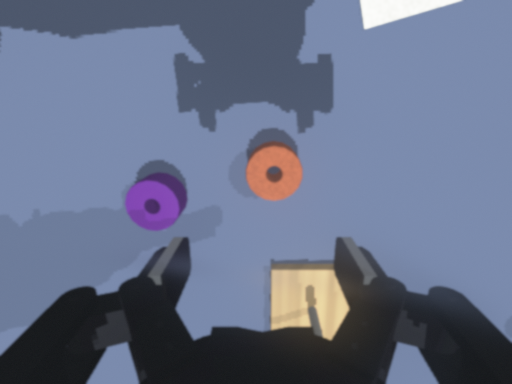

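The orange collar is at (274,172), and the purple decoy at (152,203) stays clear of the left finger.

arm_command(
  targets=[
    [5,-8,35,0.6,0.6,0],
    [4,-8,35,0,0,0],
    [0,0,0,0,0,0],
    [0,0,0,0,0,0],
  ],
)

```text
clock: 32.8
position: [0.4664, 0.3542, 0.0365]
tool_rot: [3.14, -0.0, -0.069]
force: [0.2, -0.7, -0.0]
grip_width: 0.0768
```

```bash
python3 look.py w19 .03; python3 -c "
from h import *
plan(465.3,358.7,-8,-3.3)"
```

```text
clk 32.80 [466.4 354.2  36.5] [ 1.7991e+02 -2.0000e-02 -3.9600e+00] q [-0.93  0.72  0.26  1.84 -0.3   0.62 -0.56] w 76.8 F [ 0.2 -0.7 -0. ]
.03
(465.6, 359.0, 49.6, 47.6, 86.1, array([259., 216.]))
[[-1.3,-4.4,44.7,0.1,-0.0,-0.7]]
```

arm_command(
  targets=[
    [-1,-4.4,28,0,0,-0.6],
    [0,0,0,0,0,0],
    [0,0,8,0,0,0],
    [0,0,6,0,0,0],
    [0,0,4,0,0,0],
    [0,0,0,0,0,0],
  ],
)

```text
clock: 33.45
position: [0.4692, 0.3584, -0.0027]
tool_rot: [-3.137, -0.007, -0.062]
force: [-0.3, 0.1, 0.0]
grip_width: 0.0769
```

```bash
python3 look.py w19 .03; python3 tips.py
```

```text
clk 33.45 [469.2 358.4  -2.7] [-179.76   -0.38   -3.53] q [-0.91  0.79  0.23  1.84 -0.32  0.54 -0.54] w 76.9 F [-0.3  0.1  0. ]
.03
(465.9, 359.6, 50.2, 48.1, 86.4, array([254., 251.]))
tip tool z (largest): [ -9. -25. -26. -28. -29. -30. -30. -30. -30. -32. -33. -33.] world z [ 7. 23. 23. 26. 27. 27.]
```

arm_command(
  targets=[
    [-3,-0.5,6,-0.2,-0.3,0],
    [0,0,0,0,0,0],
    [0,0,4,0,0,0],
    [0,0,3,0,0,0],
    [0,0,0,0,0,0],
  ],
)

```text
clock: 34.05
position: [0.4662, 0.3596, -0.0162]
tool_rot: [-3.141, -0.001, -0.061]
force: [0.6, -0.9, 0.0]
grip_width: 0.077
```

arm_command(
  targets=[
    [0,0,0,0,0,0],
    [0,0,0,0,0,0],
    [0,0,0,0,0,0],
    [0,0,0,0,0,0],
    [0,0,0,0,0,0],
  ],
  grip=0,
)

```text
clock: 34.55
position: [0.4664, 0.3596, -0.0157]
tool_rot: [-3.14, -0.002, -0.062]
force: [-0.1, -0.1, -1.7]
grip_width: 0.0479
```

arm_command(
  targets=[
    [0,0,-20,0,0,0],
    [0,0,-45,0,0,0],
    [0,0,-45,0,0,0],
    [0,0,-20,0,0,0],
    [0,0,0,0,0,0],
    [0,0,0,0,0,0],
  ],
)

```text
clock: 35.15
position: [0.4654, 0.3586, 0.1176]
tool_rot: [3.141, 0.0, -0.062]
force: [-0.1, 0.2, -2.0]
grip_width: 0.0478
```

```bash
python3 look.py w20; python3 -c "
from h import *
plan(498.5,198,125,-3.3)
f=np.load('w1.npy',allow_pickle=True).item(); P=cloud(f)
m=(abs(P[...,2]-.074)<.008)&(P[...,1]>.17)&(P[...,1]<.23)&(abs(P[...,0]-.498)<.03); print('rod w1',P[m].mean(0),m.sum(), ray(f,[271.5,78.5],.076))
"
```

```text
clk 35.15 [465.4 358.6 117.6] [ 1.7996e+02  2.0000e-02 -3.5500e+00] q [-0.98  0.61  0.32  1.8  -0.26  0.78 -0.59] w 47.8 F [-0.1  0.2 -2. ]
[[10.7,39.6,-1.9,0.0,0.0,-0.1],[10.7,39.6,-1.9,0.0,0.0,-0.1],[10.7,39.6,-1.9,0.0,0.0,-0.1],[10.6,39.6,-1.9,0.0,0.0,-0.1]]
rod w1 [0.4985296  0.19769719 0.07563882] 57 [[0.49883085 0.19793789 0.076     ]]
```

arm_command(
  targets=[
    [5,44,-2,0,0,0],
    [5,44,-2,0,0,0],
    [5,44,-2,0,0,0],
    [5,44,-2,0,0,0],
    [5,30,-2,0,0,0],
    [0,0,0,0,0,0],
    [0,0,0,0,0,0],
  ],
)

```text
clock: 35.9
position: [0.4738, 0.1432, 0.1192]
tool_rot: [3.133, 0.01, -0.06]
force: [-0.6, 0.6, -1.3]
grip_width: 0.0484
```

```bash
cat > ring.py <<'E'
import sys; from h import *
# ring.py name toptoolz : circle fits of held ring's outer edge and hole, world + tool; rod top
s=bot.observe(); print('clk %.2f'%s['clock'],(s['position']*1000).round(1),np.degrees(s['tool_rot']).round(2),'w',round(s['grip_width']*1000,1),'F',s['force'].round(1))
f=grab('wrist',sys.argv[1]+'.png'); np.save('last.npy',f,allow_pickle=True); P=cloud(f)
R=Ro.from_euler('xyz',s['tool_rot']); z=s['position'][2]-float(sys.argv[2])/1000
m=redmask(f)&((abs(P[...,2]-z)<.006)*255).astype(np.uint8)
cs,h=cv2.findContours(m,cv2.RETR_CCOMP,cv2.CHAIN_APPROX_NONE)
for c,k in zip(cs,h[0]):
    if len(c)<12: continue
    q=ray(f,c[:,0],z)*1000; (x,y),r=cv2.minEnclosingCircle(q[:,:2].astype(np.float32))
    A=np.c_[2*q[:,:2],np.ones(len(q))]; b=(q[:,:2]**2).sum(1); a=np.linalg.lstsq(A,b,rcond=None)[0]
    t=R.inv().apply(np.array([a[0],a[1],z*1000])-s['position']*1000)
    print('hole' if k[3]>=0 else 'outer',a[:2].round(1),'r',round(float(np.sqrt(a[2]+a[0]**2+a[1]**2)),1),'minenc',round(x,1),round(y,1),round(r,1),'tool',t.round(1),c[:,0].mean(0))
m=(abs(P[...,2]-.075)<.006)&(np.hypot(P[...,0]-.499,P[...,1]-.198)<.015)&(redmask(f)==0)
if m.any():
    v,u=np.nonzero(m); print('rod',(P[m].mean(0)*1000).round(1),m.sum(),'ray',(ray(f,[u.mean(),v.mean()],.076)*1000).round(1))
E
python3 ring.py w21 -45.7
```

```text
clk 35.90 [473.8 143.2 119.2] [179.53   0.58  -3.42] w 48.4 F [-0.6  0.6 -1.3]
outer [475.1 143.7] r 25.1 minenc 476.0 143.5 26.5 tool [  0.8  -0.2 -45.7] [264.38906752 267.36334405]
hole [474.9 144.7] r 5.9 minenc 475.1 145.0 7.0 tool [  0.5  -1.2 -45.7] [261.45833333 268.79166667]
rod [498.8 198.7  76. ] 164 ray [[498.8 198.8  76. ]]
```

View pics/w21.png

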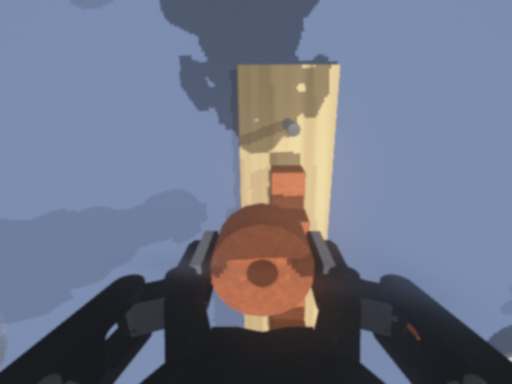

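arm_command(
  targets=[
    [10,-28,0,0.4,0.5,0],
    [10,-26,0,0,0,0],
    [0,0,0,0,0,0],
    [0,0,0,0,0,0],
  ],
)

```text
clock: 36.35
position: [0.4958, 0.2014, 0.1162]
tool_rot: [3.139, 0.004, -0.055]
force: [-0.4, -0.1, -1.4]
grip_width: 0.0481
```

```bash
python3 ring.py w22 -45.7; python3 -c "
from h import *
plan(498.1,198.2,72,-3.3)"
```

```text
clk 36.35 [495.8 201.4 116.2] [179.85   0.25  -3.15] w 48.1 F [-0.4 -0.1 -1.4]
outer [496.7 201.7] r 25.0 minenc 497.0 201.8 26.1 tool [  0.6  -0.2 -45.7] [261.60204082 266.96258503]
hole [496.6 202.7] r 5.8 minenc 496.7 203.3 6.7 tool [  0.5  -1.2 -45.7] [261.75       268.41176471]
rod [499.8 202.8  72. ] 25 ray [[499.8 204.2  76. ]]
[[2.7,3.2,44.2,0.1,0.3,0.2]]
```

arm_command(
  targets=[
    [2.5,3.2,14,0.1,0.3,0.2],
    [0,0,14,0,0,0],
    [0,0,6,0,0,0],
    [0,0,0,0,0,0],
    [0,0,0,0,0,0],
  ],
)

```text
clock: 36.9
position: [0.4969, 0.1977, 0.0811]
tool_rot: [3.14, -0.0, -0.058]
force: [0.0, 0.6, -0.6]
grip_width: 0.048
```

```bash
python3 ring.py w22 -45.7; python3 -c "
from h import *
plan(498.1,198.2,66,-3.3)"
```

```text
clk 36.90 [496.9 197.7  81.1] [ 1.7993e+02 -1.0000e-02 -3.3000e+00] w 48.0 F [ 0.   0.6 -0.6]
outer [497.6 198. ] r 25.1 minenc 497.3 198.1 26.2 tool [  0.7  -0.2 -45.7] [262.06397306 266.8013468 ]
hole [497.4 198.8] r 5.9 minenc 497.5 199.3 6.8 tool [  0.5  -1.1 -45.7] [261.22222222 268.79166667]
[[1.1,-0.5,15.2,0.1,-0.0,0.0]]
```

arm_command(
  targets=[
    [1.2,-0.5,7,0,0,0],
    [0,0,4,0,0,0],
    [0,0,0,0,0,0],
    [0,0,0,0,0,0],
  ],
)

```text
clock: 37.35
position: [0.4988, 0.1985, 0.0702]
tool_rot: [3.141, -0.002, -0.058]
force: [-0.4, -0.0, -1.5]
grip_width: 0.0484
```

arm_command(
  targets=[
    [0,0,4,0,0,0],
    [0,0,4,0,0,0],
    [0,0,2,0,0,0],
    [0,0,0,0,0,0],
  ],
)

```text
clock: 37.75
position: [0.4988, 0.1986, 0.0594]
tool_rot: [3.142, -0.002, -0.057]
force: [-0.2, 0.6, -1.6]
grip_width: 0.0477
```

```bash
python3 ring.py w23 -45.7
```

```text
clk 37.75 [498.8 198.6  59.4] [ 1.80e+02 -1.00e-01 -3.29e+00] w 47.7 F [-0.2  0.6 -1.6]
outer [499.5 198.7] r 25.1 minenc 500.4 198.8 26.4 tool [  0.7  -0.2 -45.7] [263.89215686 267.20915033]
hole [499.3 199.7] r 5.8 minenc 499.4 200.1 6.8 tool [  0.5  -1.2 -45.7] [261.37681159 268.5942029 ]
```

arm_command(
  targets=[
    [-0.6,0.4,4,0,0,0],
    [0,0,4,0,0,0],
    [0,0,2,0,0,0],
    [0,0,0,0,0,0],
  ],
)

```text
clock: 38.2
position: [0.4983, 0.1982, 0.0487]
tool_rot: [-3.142, -0.002, -0.057]
force: [-0.2, -0.3, -1.2]
grip_width: 0.0481
```

```bash
python3 ring.py w23 -45.7
```

```text
clk 38.20 [498.3 198.2  48.7] [-1.80e+02 -1.10e-01 -3.29e+00] w 48.1 F [-0.2 -0.3 -1.2]
outer [499.  198.3] r 25.2 minenc 500.0 198.2 26.6 tool [  0.8  -0.2 -45.7] [263.92675159 266.60191083]
hole [498.7 199.3] r 5.9 minenc 498.8 199.7 6.8 tool [  0.5  -1.1 -45.7] [261.5        268.48529412]
```

arm_command(
  targets=[
    [-0.3,0,5,0,0,0],
    [0,0,5,0,0,0],
    [0,0,5,0,0,0],
    [0,0,0,0,0,0],
  ],
)

```text
clock: 38.65
position: [0.498, 0.1983, 0.0326]
tool_rot: [-3.141, -0.002, -0.057]
force: [0.1, 0.2, -0.3]
grip_width: 0.0483
```

arm_command(
  targets=[
    [-0.3,0,5,0,0,0],
    [0,0,5,0,0,0],
    [0,0,5,0,0,0],
    [0,0,0,0,0,0],
  ],
)

```text
clock: 39.05
position: [0.4977, 0.1983, 0.016]
tool_rot: [-3.141, -0.002, -0.057]
force: [-0.3, 0.2, -1.4]
grip_width: 0.048
```

```bash
python3 look.py
```

```text
clk 39.05 [497.7 198.3  16. ] [-1.7999e+02 -1.1000e-01 -3.2900e+00] q [-0.66  0.7   0.23  1.98 -0.31  0.49 -0.26] w 48.0 F [-0.3  0.2 -1.4]
```

arm_command(
  targets=[
    [0,0,5,0,0,0],
    [0,0,5,0,0,0],
    [0,0,3,0,0,0],
    [0,0,0,0,0,0],
  ],
)

```text
clock: 39.45
position: [0.4978, 0.1983, 0.0018]
tool_rot: [-3.141, -0.002, -0.057]
force: [-0.3, 0.0, -0.6]
grip_width: 0.0483
```

arm_command(
  targets=[
    [0,0,2,0,0,0],
    [0,0,1.5,0,0,0],
    [0,0,0,0,0,0],
  ],
)

```text
clock: 39.75
position: [0.4979, 0.1983, -0.0018]
tool_rot: [-3.141, -0.002, -0.057]
force: [0.2, 1.1, -1.0]
grip_width: 0.0484
```

```bash
python3 ring.py w24 -45.7
```

```text
clk 39.75 [497.9 198.3  -1.8] [-1.7999e+02 -1.3000e-01 -3.2900e+00] w 48.4 F [ 0.2  1.1 -1. ]
outer [492.1 164.9] r 1.3 minenc 492.2 164.9 2.1 tool [ -3.7  33.6 -45.7] [253.     328.8125]
outer [498.6 199.7] r 21.9 minenc 498.7 198.6 26.3 tool [  0.7  -1.5 -45.7] [262.45792079 268.72277228]
rod [499.6 200.7  74.8] 775 ray [[499.7 201.7  76. ]]
```

arm_command(
  targets=[
    [0,0,1.5,0,0,0],
    [0,0,1,0,0,0],
    [0,0,0,0,0,0],
  ],
)

```text
clock: 40.1
position: [0.4981, 0.1984, -0.0039]
tool_rot: [-3.141, -0.003, -0.058]
force: [-0.5, -0.3, 1.5]
grip_width: 0.0479
```

arm_command(
  targets=[
    [0,0,0,0,0,0],
    [0,0,0,0,0,0],
    [0,0,0,0,0,0],
    [0,0,-20,0,0,0],
    [0,0,-45,0,0,0],
    [0,0,-45,0,0,0],
    [0,0,-10,0,0,0],
    [0,0,0,0,0,0],
  ],
  grip=80,
)

```text
clock: 40.9
position: [0.4973, 0.198, 0.1194]
tool_rot: [3.141, -0.001, -0.058]
force: [0.2, -0.8, -1.5]
grip_width: 0.0681
```

```bash
python3 look.py w25 .042 .03 .072; python3 -c "
from h import *
plan(638,-54,110,-3.3)"
```

```text
clk 40.90 [497.3 198.  119.4] [ 1.7999e+02 -6.0000e-02 -3.3200e+00] q [-0.72  0.53  0.32  1.94 -0.25  0.71 -0.31] w 68.1 F [ 0.2 -0.8 -1.5]
.042
(496.2, 142.5, 38.0, 29.2, 86.7, array([264., 247.]))
(498.5, 197.9, 49.1, 48.6, -50.8, array([262., 191.]))
.03
(637.6, -41.6, 32.1, 20.1, -3.3, array([392., 378.]))
.072
(494.5, 102.0, 57.3, 29.1, 86.5, array([264., 303.]))
[[22.2,34.8,1.3,0.0,-0.0,-0.0],[22.2,34.8,1.3,0.0,-0.0,-0.0],[22.2,34.8,1.3,0.0,-0.0,-0.0],[22.2,34.8,1.3,0.0,-0.0,-0.0],[22.2,34.8,1.3,0.0,-0.0,-0.0],[22.2,34.8,1.3,0.0,-0.0,-0.0],[22.2,34.8,1.3,0.0,-0.0,-0.0]]
```

View pics/w25.png

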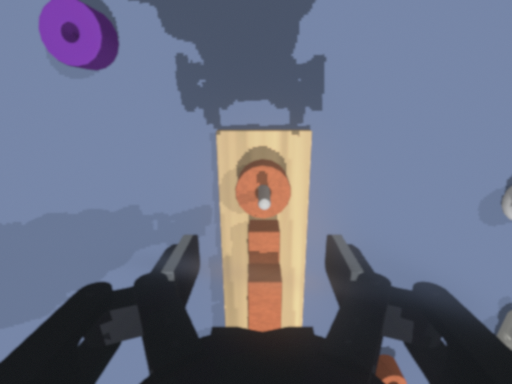

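The collar sits on the baseboard with its top at 42 mm, centred on the rod at pixel (264,190). Next is the sleeve.

arm_command(
  targets=[
    [22,35,0,0,0,0],
    [22,35,0,0,0,0],
    [22,35,0,0,0,0],
    [22,35,0,0,0,0],
    [22,35,0,0,0,0],
    [22,35,0,0,0,0],
    [16,22,0,0,0,0],
    [0,0,0,0,0,0],
  ],
)

```text
clock: 41.75
position: [0.6315, -0.0502, 0.1037]
tool_rot: [3.139, 0.015, -0.052]
force: [-0.9, -0.3, 0.2]
grip_width: 0.0685
```

arm_command(
  targets=[
    [0,0,0,0,0,0],
  ],
)

```text
clock: 41.85
position: [0.6307, -0.0507, 0.1017]
tool_rot: [3.139, 0.018, -0.053]
force: [-0.3, 1.0, -0.2]
grip_width: 0.0685
```

```bash
python3 look.py w26 .03; python3 -c "
from h import *
plan(638,-54,25,-3.3)"
```

```text
clk 41.85 [630.7 -50.7 101.7] [179.83   1.01  -3.06] q [-0.21  0.7   0.3   1.67 -0.25  0.83  0.15] w 68.5 F [-0.3  1.  -0.2]
.03
(499.2, -62.7, 62.5, 10.5, -88.5, array([115., 209.]))
(637.7, -54.0, 33.0, 31.4, 87.4, array([271., 196.]))
(502.7, 0.7, 59.8, 7.1, 87.4, array([104., 139.]))
(506.3, 64.9, 59.9, 7.0, 86.7, array([90., 54.]))
[[4.5,1.3,38.3,0.1,0.5,0.1],[4.2,1.4,38.3,0.1,0.5,0.1]]
```

View pics/w26.png

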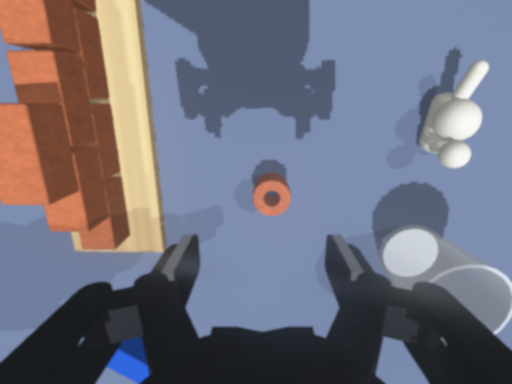

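arm_command(
  targets=[
    [4,1.5,35,0.1,0.7,0],
    [2.5,1.5,33,0,0.3,0],
    [0,0,0,0,0,0],
    [0,0,0,0,0,0],
  ],
  grip=68,
)

```text
clock: 42.3
position: [0.635, -0.0498, 0.0309]
tool_rot: [-3.141, 0.001, -0.049]
force: [0.5, 0.1, 0.9]
grip_width: 0.0581
```

```bash
python3 look.py w27 .03; python3 -c "
from h import *
plan(637.6,-54.2,-12,-3.3)"
```

```text
clk 42.30 [635.  -49.8  30.9] [-1.7998e+02  8.0000e-02 -2.8000e+00] q [-0.18  0.79  0.26  1.7  -0.29  0.69  0.18] w 58.1 F [0.5 0.1 0.9]
.03
(638.0, -53.4, 33.8, 31.6, 87.3, array([266., 233.]))
(497.5, -32.2, 126.3, 16.8, 86.6, array([ 37., 197.]))
(507.8, 54.5, 42.0, 10.3, 77.9, array([ 7., 58.]))
[[3.0,4.5,43.0,-0.0,0.1,0.5]]
```

arm_command(
  targets=[
    [2.5,3.8,28,0,0,0.5],
    [0,0,0,0,0,0],
    [0,0,7,0,0,0],
    [0,0,6,0,0,0],
    [0,0,4,0,0,0],
    [0,0,0,0,0,0],
  ],
)

```text
clock: 42.95
position: [0.6408, -0.0514, -0.0075]
tool_rot: [-3.14, -0.007, -0.055]
force: [-0.8, 0.3, 0.0]
grip_width: 0.058
```

```bash
python3 look.py w27 .03
```

```text
clk 42.95 [640.8 -51.4  -7.5] [-179.91   -0.38   -3.13] q [-0.16  0.85  0.24  1.69 -0.31  0.63  0.19] w 58.0 F [-0.8  0.3  0. ]
.03
(502.7, -82.3, 22.9, 4.6, 71.6, array([  3., 324.]))
(638.2, -53.6, 35.0, 31.9, 86.8, array([255., 264.]))
```

arm_command(
  targets=[
    [-2.5,2.7,3,0,-0.3,0],
    [0,0,2,0,0,0],
    [0,0,0,0,0,0],
  ],
)

```text
clock: 43.3
position: [0.6384, -0.0544, -0.012]
tool_rot: [-3.14, -0.002, -0.055]
force: [-0.1, 0.9, 0.5]
grip_width: 0.0584
```

arm_command(
  targets=[
    [0,0,0,0,0,0],
    [0,0,0,0,0,0],
    [0,0,0,0,0,0],
    [0,0,0,0,0,0],
    [0,0,0,0,0,0],
  ],
  grip=0,
)

```text
clock: 43.8
position: [0.6386, -0.0544, -0.0115]
tool_rot: [-3.14, -0.002, -0.055]
force: [0.1, 0.1, 0.2]
grip_width: 0.0327
```

arm_command(
  targets=[
    [0,0,-20,0,0,0],
    [0,0,-45,0,0,0],
    [0,0,-45,0,0,0],
    [0,0,-30,0,0,0],
    [0,0,0,0,0,0],
    [0,0,0,0,0,0],
  ],
)

```text
clock: 44.4
position: [0.6373, -0.0545, 0.1322]
tool_rot: [-3.14, 0.0, -0.055]
force: [-0.0, 0.2, -1.0]
grip_width: 0.0324
```

```bash
python3 ring.py w28 -42; python3 -c "
from h import *
plan(498,145,125,-3.3)"
```

```text
clk 44.40 [637.3 -54.5 132.2] [-1.799e+02  2.000e-02 -3.150e+00] w 32.4 F [-0.   0.2 -1. ]
outer [638.1 -53.4] r 16.8 minenc 638.2 -53.3 17.7 tool [  0.7  -1.2 -42. ] [261.93877551 261.94387755]
hole [637.9 -53. ] r 6.0 minenc 637.9 -52.9 6.9 tool [  0.5  -1.6 -42. ] [261.41428571 263.44285714]
[[-25.0,-31.9,1.3,-0.0,0.0,0.0],[-25.0,-31.9,1.2,-0.0,0.0,0.0],[-25.1,-31.9,1.2,-0.0,0.0,0.0],[-25.1,-31.9,1.2,-0.0,0.0,0.0],[-25.1,-31.9,1.2,-0.0,0.0,0.0],[-25.1,-31.9,1.2,-0.0,0.0,0.0]]
```

arm_command(
  targets=[
    [-25,-41,0,0,0,0],
    [-25,-41,0,0,0,0],
    [-25,-41,0,0,0,0],
    [-25,-41,0,0,0,0],
    [-25,-41,0,0,0,0],
    [-18,-25,0,0,0,0],
    [0,0,0,0,0,0],
    [0,0,0,0,0,0],
  ],
)

```text
clock: 45.25
position: [0.4984, 0.1888, 0.1228]
tool_rot: [3.136, 0.011, -0.057]
force: [0.5, -0.9, 0.4]
grip_width: 0.0332
```

```bash
python3 ring.py w29 -41.5; python3 -c "
from h import *
plan(498.2,197.7,80,-3.3)"
```

```text
clk 45.25 [498.4 188.8 122.8] [179.67   0.63  -3.24] w 33.2 F [ 0.5 -0.9  0.4]
outer [499.5 189.6] r 17.2 minenc 499.6 189.9 18.3 tool [  0.6  -0.6 -41.5] [262.46601942 262.7961165 ]
hole [499.4 190.3] r 5.9 minenc 499.3 190.6 6.8 tool [  0.4  -1.4 -41.5] [261.02898551 263.24637681]
rod [499.4 199.5  75.5] 141 ray [[499.5 199.6  76. ]]
[[-0.2,-9.2,42.6,0.3,0.6,0.0]]
```

arm_command(
  targets=[
    [0,-9,12,0.3,0.6,0],
    [0,0,14,0,0,0],
    [0,0,5,0,0,0],
    [0,0,0,0,0,0],
    [0,0,0,0,0,0],
  ],
)

```text
clock: 45.8
position: [0.5014, 0.1921, 0.0897]
tool_rot: [3.139, 0.001, -0.065]
force: [0.1, 0.3, 1.0]
grip_width: 0.0327
```

```bash
python3 ring.py w29 -41.5; python3 -c "
from h import *
plan(498.4,198.0,70,-3.3)"
```

```text
clk 45.80 [501.4 192.1  89.7] [ 1.7984e+02  3.0000e-02 -3.7100e+00] w 32.7 F [0.1 0.3 1. ]
outer [502.1 192.9] r 17.2 minenc 502.3 193.0 18.2 tool [  0.6  -0.7 -41.5] [263.14553991 262.12676056]
hole [502.  193.7] r 5.9 minenc 502.0 193.8 6.9 tool [  0.5  -1.4 -41.5] [261.72972973 263.72972973]
rod [499.5 200.6  75.4] 155 ray [[499.6 200.8  76. ]]
[[-3.4,-5.7,19.8,0.2,0.0,-0.4]]
```

arm_command(
  targets=[
    [-3.2,-5.7,3,0.2,0,-0.4],
    [0,0,3,0,0,0],
    [0,0,0,0,0,0],
    [0,0,0,0,0,0],
  ],
)

```text
clock: 46.25
position: [0.499, 0.1987, 0.0843]
tool_rot: [-3.139, -0.001, -0.057]
force: [-0.1, -0.4, -1.4]
grip_width: 0.0327
```

```bash
python3 ring.py w29 -41.5; python3 -c "
from h import *
plan(498.4,198.0,66,-3.3)"
```

```text
clk 46.25 [499.  198.7  84.3] [-1.7988e+02 -5.0000e-02 -3.2800e+00] w 32.7 F [-0.1 -0.4 -1.4]
outer [499.6 199.3] r 17.2 minenc 499.3 199.5 18.2 tool [  0.7  -0.7 -41.5] [262.65700483 262.72463768]
hole [499.5 200.1] r 5.8 minenc 499.5 200.0 7.0 tool [  0.5  -1.5 -41.5] [261.56338028 263.52112676]
rod [499.1 203.4  69.8] 3 ray [[499.2 205.9  76. ]]
[[-0.5,0.7,18.3,-0.1,-0.1,0.0]]
```

arm_command(
  targets=[
    [-0.5,0.6,6,0,0,0],
    [0,0,6,0,0,0],
    [0,0,3,0,0,0],
    [0,0,0,0,0,0],
  ],
)

```text
clock: 46.7
position: [0.4983, 0.198, 0.0679]
tool_rot: [-3.14, -0.001, -0.057]
force: [0.8, 0.5, -0.3]
grip_width: 0.0328
```

arm_command(
  targets=[
    [0,0,3,0,0,0],
    [0,0,2,0,0,0],
    [0,0,1,0,0,0],
    [0,0,0,0,0,0],
  ],
)

```text
clock: 47.1
position: [0.4984, 0.198, 0.0613]
tool_rot: [-3.14, -0.001, -0.057]
force: [-0.3, -1.0, -0.5]
grip_width: 0.033
```

```bash
python3 ring.py w30 -41.5
```

```text
clk 47.10 [498.4 198.   61.3] [-1.7989e+02 -4.0000e-02 -3.2900e+00] w 33.0 F [-0.3 -1.  -0.5]
outer [499.1 198.5] r 17.3 minenc 499.9 198.5 18.4 tool [  0.8  -0.7 -41.5] [263.80465116 262.91627907]
hole [498.9 199.3] r 5.9 minenc 498.9 199.3 7.0 tool [  0.5  -1.4 -41.5] [261.22535211 263.5915493 ]
```

arm_command(
  targets=[
    [0,0,4,0,0,0],
    [0,0,5,0,0,0],
    [0,0,5,0,0,0],
    [0,0,0,0,0,0],
  ],
)

```text
clock: 47.55
position: [0.4985, 0.1981, 0.0463]
tool_rot: [-3.139, -0.001, -0.057]
force: [0.2, -0.5, -1.2]
grip_width: 0.0329
```

arm_command(
  targets=[
    [0,0,4,0,0,0],
    [0,0,4,0,0,0],
    [0,0,2,0,0,0],
    [0,0,0,0,0,0],
  ],
)

```text
clock: 47.95
position: [0.4984, 0.198, 0.0351]
tool_rot: [-3.14, -0.001, -0.057]
force: [0.0, 0.4, -0.0]
grip_width: 0.0328
```

```bash
python3 ring.py w30 -41.5
```

```text
clk 47.95 [498.4 198.   35.1] [-1.7989e+02 -5.0000e-02 -3.2900e+00] w 32.8 F [ 0.   0.4 -0. ]
outer [499.1 198.6] r 17.2 minenc 498.9 198.7 18.1 tool [  0.6  -0.7 -41.5] [262.74407583 262.21327014]
hole [498.9 199.2] r 5.9 minenc 499.0 199.4 7.0 tool [  0.5  -1.3 -41.5] [261.25373134 263.20895522]
rod [499.6 198.9  75.9] 320 ray [[499.6 199.   76. ]]
```

arm_command(
  targets=[
    [0,0,2,0,0,0],
    [0,0,1.5,0,0,0],
    [0,0,1,0,0,0],
    [0,0,0,0,0,0],
  ],
)

```text
clock: 48.4
position: [0.4987, 0.1982, 0.0307]
tool_rot: [-3.139, -0.001, -0.057]
force: [0.3, 0.1, -0.5]
grip_width: 0.0328
```

arm_command(
  targets=[
    [0,0,0,0,0,0],
    [0,0,0,0,0,0],
    [0,0,0,0,0,0],
    [0,0,-20,0,0,0],
    [0,0,-45,0,0,0],
    [0,0,-45,0,0,0],
    [0,0,-10,0,0,0],
    [0,0,0,0,0,0],
  ],
  grip=65,
)

```text
clock: 49.2
position: [0.4981, 0.1975, 0.1546]
tool_rot: [-3.14, -0.0, -0.058]
force: [-0.8, 0.1, -0.3]
grip_width: 0.0555
```

arm_command(
  targets=[
    [-10,-40,-10,0,0,0],
    [-10,-45,-10,0,0,0],
    [-10,-45,-10,0,0,0],
    [-10,-45,-5,0,0,0],
    [-5,-30,0,0,0,0],
    [0,0,0,0,0,0],
    [0,0,0,0,0,0],
  ],
)

```text
clock: 49.9
position: [0.4617, 0.4108, 0.1827]
tool_rot: [3.138, 0.005, -0.06]
force: [0.5, -0.4, 0.3]
grip_width: 0.0555
```

```bash
python3 look.py; python3 - <<'E'
from h import *
f=grab('top'); 
for z in(.03,.042,.072,.102):[print(z,o) for o in find(f,z,.006,15)]
f=grab('scene'); cv2.imwrite('pics/s9.png',cv2.resize(f['color'][90:340,120:460,::-1],(800,588)))
E
```

```text
clk 49.90 [461.7 410.8 182.7] [179.78   0.31  -3.46] q [-1.05  0.57  0.34  1.66 -0.22  0.95 -0.69] w 55.5 F [ 0.5 -0.4  0.3]
0.042 (480.1, -75.7, 30.1, 27.2, 89.4, array([287., 225.]))
0.042 (492.5, 141.2, 36.4, 27.2, 89.9, array([215., 222.]))
0.042 (495.7, 197.2, 45.5, 45.3, 89.9, array([197., 220.]))
0.072 (484.1, -41.8, 35.5, 26.6, 89.9, array([276., 224.]))
0.072 (487.3, 46.8, 29.6, 26.6, 89.9, array([246., 222.]))
0.072 (490.9, 96.7, 60.0, 28.7, 86.3, array([229., 221.]))
0.072 (496.5, 197.5, 32.7, 29.6, 0.9, array([195., 219.]))
0.102 (486.5, 2.4, 57.9, 28.9, 89.7, array([261., 222.]))
```

View pics/s9.png

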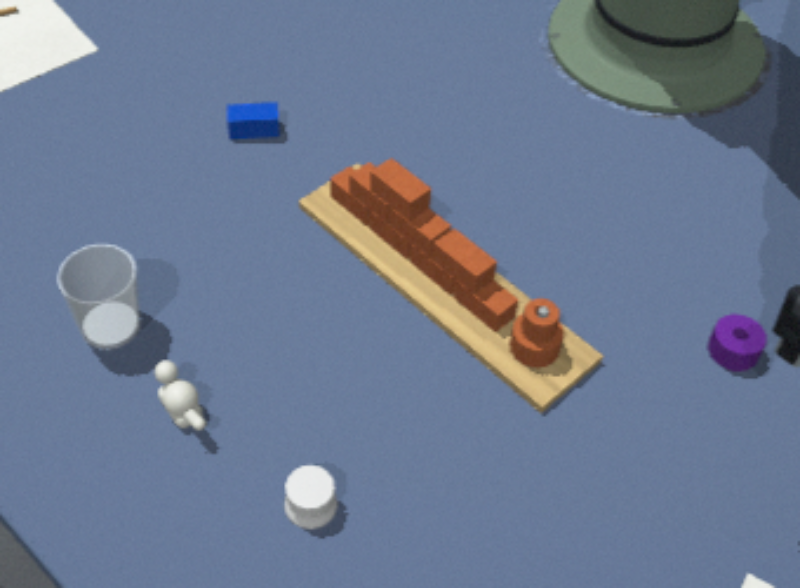

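All loose blocks are in place and both rings are on the rod. Nothing red is left on the table and the bystanders look undisturbed. Handing in.

```bash
python3 -c "
from h import *
print(bot.job_done(), bot.observe()['clock'])"
```

```text
the job is handed in; nothing more can be done
the job is handed in; nothing more can be done
```

The wall and gatepost are finished and the job is handed in, at about 50 s on the robot's clock. I found four loose blocks: three went on the bed course, and the fourth sits on top, centred over the joint on the side away from the rod. The collar went over the rod down to the baseboard, and the sleeve went on top of it.

**Last checks**
- **Wall:** course tops measured 72 mm and 102 mm. The blocks were in line with the bed course and centred on their joints to about 1 mm in the wrist pictures.
- **Gatepost:** the collar's top was at 42 mm and the sleeve's at 72 mm, both centred on the rod.
- **Table:** the top camera showed no loose red pieces left. In the last scene picture the cup, pot, bird, blue block and purple ring looked undisturbed, but I did not measure them.

**What disagreed or failed**
- **Missed grasp:** the first grasp closed above the block. Both cameras put the fingertips about 21 mm behind the reported tool point, not 17 mm ahead of it as stated, so I worked from the measured value.
- **Cameras:** the top and wrist cameras differ by about 2–3 mm in x. I placed everything by the wrist camera.

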